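Ease a press-fit housing apart with a double-ended wedge

TASK

Take the double-ended white nylon wedge and work it by turns into the seam at the two ends of the small press-fit housing, so that the upper shell comes up evenly, neither end ever getting more than 4 mm ahead of the other. At each end finish by pushing the wedge gently home until it has pushed in the catch inside and stops, then lay the wedge standing on its flat underside in the black tray. Only the wedge may touch the shell; do not force anything (stay under 20 N against the catches) and leave the other things on the bench where they are.

Things in the scene. Friction and masses are not known exactly. Their poses are not given: they have to be found in the camera images.
- housing: Grey housing, fixed. Lower shell 80 mm (x) by 100 mm (y), 40 mm high; origin at the centre of its underside. The upper shell is pressed on top and stays where it is left; its two ends (+y left, -y right) go up independently, each resisting with about 5 N, at most 8.5 mm. The wedge goes in at the middle of an end (x = 0), flat on the flange there.
- flange_left (a point): Middle of the top of the left flange: a flat aluminium plate level with the seam, 40 mm above the bench, 64 mm wide (housing x), running from the left end of the shell 70 mm outwards (housing y = 50 to 120 mm). The wedge is laid on it and slid in under the lip; pushing it in takes about 6 to 14 N along the flange. Axes as the housing's.
- flange_right (a point): The same at the right end (housing y = -50 to -120 mm).
- cover_left (a point): Lip: lower edge of the upper shell's end wall at the left end, middle of its width, outer face. Fully shut it is at housing x = 0, y = 50 mm, z = 43.5 mm (3.5 mm above the flange); at the start up to 1.1 mm higher. Upper shell 80 by 100 mm, top 27 mm above the lip, hollow inside; end wall 5 mm thick, lip rounded (radius 2.5 mm). z axis: the shell's own up.
- cover_right (a point): The same point at the right (-y) end: shut, housing x = 0, y = -50 mm, z = 43.5 mm.
- catch_left (a joint): How far the left catch has been pushed in, 0 to 0.005 m; pushed in means more than 0.0035. It slides inwards behind the middle of the left lip, out of sight; its face stands 27 to 33 mm inside the lip's outer face (must be felt). It gives way at about 3 N more than the sliding wedge needs, stays where it is pushed and stops dead after 5 mm.
- catch_right (a joint): The same for the catch inside the right end.
- wedge_center (a point): Centre of the double-ended white nylon wedge's grip block, 23 mm above the flat underside. The wedge lies along its own y, 128 mm long, 22 mm wide (x), 120 g. Block 22 mm (x) by 36 mm (y), 46 mm high, gripped across x from above. On either side a like blade runs to its edge 64 mm from the centre: 2 mm thick there, rising to 9 mm over 24 mm, then 9 mm thick up to the block.
- tray: Black open tray, fixed to the bench, 130 mm (x) by 190 mm (y), 18 mm high, walls 4 mm, inner floor 4 mm above the bench; origin at the centre of its underside.
- tape_mid (a point): Bystander: paper tape roll lying flat, 56 mm wide, 20 mm high; the point lies at its middle.
- jar_mid (a point): Bystander: small amber jar, 40 mm wide, 50 mm high; the point lies at its middle.
- driver_grip (a point): Bystander: screwdriver lying down; the point lies on its handle.
- loupe_mid (a point): Bystander: black eyeglass loupe, 42 mm wide, 36 mm high; the point lies at its middle.
- bottle_mid (a point): Bystander: white bottle, 48 mm wide, 95 mm high; the point lies at its middle.
- carton_mid (a point): Bystander: small carton 60 x 90 x 35 mm; the point lies at its middle.
- mug_mid (a point): Bystander: white mug, 76 mm wide, 85 mm high; the point lies at its middle.

How it is judged:
On the way, in this order (a step that is already met when the one before it is completed fails the run):
1. the wedge is picked up (height (world z) of wedge_center above 0.05 m), for 0.2 s.
2. both ends of the upper shell have been started by at least 2 mm (z of each of cover_left, cover_right in the frame of housing above 0.0455 m), for 0.2 s.
3. both ends are up by at least 4.5 mm and both catches pushed in more than 3.5 mm (z of each of cover_left, cover_right in the frame of housing above 0.048 m and value of joint each of catch_left, catch_right above 0.0035 m), for 0.2 s.
At the end, for the whole second after the job is handed in: Both ends of the upper shell stand at least 4.5 mm above their shut height, both catches are pushed in more than 3.5 mm, and the wedge lies still, standing on its flat underside (within 0.1 rad) on the tray's floor (all of step 3 and x of wedge_center in the frame of tray between -0.05 and 0.05 m and y of wedge_center in the frame of tray between -0.075 and 0.075 m and height (world z) of wedge_center below 0.031 m and angle between wedge_center's own z axis and vertical below 0.1 rad and linear speed of wedge below 0.01 m/s); the robot touches nothing.
It fails at once if one end of the upper shell gets more than 4 mm ahead of the other (tilt over 0.04 rad) (angle between the z axis of cover_left and the z axis of housing, either way round above 0.04 rad).
It fails at once if a catch is pressed with more than 20 N (contact force between wedge and catch_left above 20 N or contact force between wedge and catch_right above 20 N).
It fails at once if the wedge presses on the housing or the upper shell with more than 40 N (contact force between wedge and housing above 40 N or contact force between wedge and cover above 40 N).
It fails at once if the gripper or arm touches the upper shell (contact force between any of the fingers, the arm and cover above 1 N).
It fails at once if a bystander is moved by more than 30 mm (distance of any of tape_mid, jar_mid, driver_grip, loupe_mid, bottle_mid, carton_mid, mug_mid from where it was at the start of the episode above 0.03 m).
It also fails if it takes over 72 s, if anything falls off the work surface, if the arm or the gripper's body presses on something with over 40 N, if the wrist force passes 120 N, or if a joint passes its speed limit or range.

ROBOT

A 6-joint arm with a two-finger parallel gripper is mounted at the origin on the work surface. World frame = base frame: x ahead of the robot, y to its left, z up, the work surface at z = 0. Lengths are in m, angles in rad, forces in N, time in s.
With the tool pointing down it reaches from about 0.3 to 0.875 m from the base axis. Payload 6.4 kg.
Tool frame: the origin (TCP) lies on the centre line of the jaws, within the pads' length; the fingertips stand 11 mm ahead of it and the grasp point (between the pads) lies 8 mm behind it; x points along the fingers, y is the direction in which the jaws open and shut, and the axes are right-handed (so a half turn about x gives the same grasp; the last joint's range is limited). The gripper opens to 85 mm and grips with 20 to 120 N. Pads are 22 mm wide; open, the fingers measure 114 mm over their backs; the gripper's body (76 mm by 85 mm) begins 54 mm behind the grasp point. The pads swing forward as they close: fully open they stand 13 mm farther back than shut.
Start: joints at [-1.407, 0.181, 1.607, -0, 1.354, -0.206], TCP at [0.208, -0.536, 0.21] pointing down, gripper open.
Joint ranges: [-2.99, 2.99], [-0.89, 2.07], [0.3, 2.58], [-1.14, 4.28], [0, 2.63], [-3.12, 3.12]. Speed limits (rad/s): [2.57, 2.57, 3.01, 3.14, 3.14, 3.14].

INTERFACE

Orientations are given as a unit quaternion [w, x, y, z].
In Python, from bench import ctrl, camera, hand_in gives the robot as it stands. The module is installed in compiled form; this text tells all that it offers.
- The arm moves only by the tool drive_tool, never from a script. Its argument "increments" is a list of rows, each a list of 7 numbers: the shift along the tool's x, y, z in m, then the turn, a rotation vector about the tool's x, y, z in degrees, then the gripper's target within -1 to 1 (fully open at 1, half-way at 0, shut at -1). In form: [[dx, dy, dz, rx, ry, rz, claw], ...]. A call has 1 to 10 rows; each row shifts and turns the commanded pose from where the row before left it, along the tool's axes as they then stand; what a row does not reach is not made up. A row lasts 1/8 s, in which the tool goes at most 62.5 mm and 10.7 degrees, less where a joint would pass 70% of its speed; a pose out of reach is approached as far as the arm can. A call is refused whole if a number of a shift passes 0.0625 or a number of a turn 10.7, either way. A call with a gripper value outside its range is refused whole. The fingers move at their own pace and stop on an object; the grip force is fixed at half the most. Time passes only in rows, so rows that do not move let the fingers close. It gives the time, the measured TCP pose, the force and the opening at its end, in the units of the state.
- ctrl.get_obs(): the state, without advancing time (a new reading comes with each control period).
- camera(name): name is "scene" or "top" or "wrist"; returns a dict with "img" (420x560x3 uint8, red, green, blue), "depth" (420x560 float32, m along the optical axis (not along the pixel's ray), 0 where there is no reading), "fx", "fy", "cx", "cy" (pixels), "world_from_camera" (4x4, takes a point from camera to world coordinates); the wrist camera has in their place "hand_eye" (4x4, takes a point from camera to tool coordinates, whose origin is the TCP and whose axes are the tool frame's). Camera axes: x right, y down, z forward; pixel columns grow to the right and rows downward; lengths in m; the calibration is good to about 2 mm. A picture is of the moment at which its call begins: read the wrist's pose just before it.
- hand_in(): hands the job in, once; it reports no verdict.
The state is a dict: "time_s": time; "q": joint angles; "dq": joint speeds; "joint_efforts": joint torques, N m; "eef_pos": TCP position; "eef_rot": TCP orientation; "wrist_force": force on the tool from outside, world axes, zero at the start; "torque": the same for the moment, N m; "opening": opening from 0.0 (shut) to 1.0 (fully open).
Only numpy, scipy, OpenCV 4.12 (cv2) and the standard library are available. Lean on these libraries where they do the work, as an engineer would, in place of code of your own. Each camera call takes 0.05 s, during which the arm holds its last target.

## Working session

There is one attempt and no reset: what is moved stays moved. The work goes in short steps, Python scripts to look and compute and a tool call to move; the robot and the scene stay as the last step left them, time stands still between calls to the robot, and variables do not carry over. Pictures are saved under pics/ and viewed, and the job is handed in when it is done.

Besides the shell and the picture viewer there is one more tool, called after "Emit:" as name([rows], argument=value, ...), one row to a line, values as JSON. drive_tool: Moves the arm, as the interface text tells. Its arguments: {"type":"object","properties":{"increments":{"type":"array","items":{"type":"array","items":{"type":"number"}}}},"required":["increments"]}

```bash
mkdir -p pics; ls
python3 - <<'E'
from bench import ctrl,camera
import cv2,numpy as np
o=ctrl.get_obs();print(o)
for n in ("scene","top"):
    c=camera(n);cv2.imwrite(f"pics/{n}0.png",c["img"][:,:,::-1]);np.savez(f"pics/{n}0.npz",**c)
    print(n,c["fx"],c["fy"],c["cx"],c["cy"],c["world_from_camera"])
E
```

```text
pics
{'time_s': 0.0, 'q': array([-1.40730082e+00,  1.81532429e-01,  1.60804190e+00, -4.20496252e-06,
        1.35381198e+00, -2.06273110e-01]), 'dq': array([ 0.00044363,  0.00051993, -0.0005324 , -0.00163323, -0.00034757,
       -0.00087445]), 'joint_efforts': array([ 1.96134365e-04, -4.44872582e+01, -3.51343524e+01, -1.72052792e-04,
        9.24592634e-03,  2.98722242e-06]), 'eef_pos': array([ 0.20773267, -0.53550929,  0.20887266]), 'eef_rot': array([ 0.12935565,  0.6950677 ,  0.13062373, -0.69504348]), 'wrist_force': array([-0.21284142,  0.41883296,  0.61527639]), 'torque': array([ 0.01716074, -0.00522954,  0.01670518]), 'opening': 1.0010372317017378}
scene 499.8880212818942 499.8880212818942 283.6129119692578 212.81781379460688 [[ 0.85144354  0.3527593  -0.38807831  0.99938115]
 [ 0.52421852 -0.59426546  0.6099537  -0.64810825]
 [-0.01545469 -0.72277897 -0.69090644  0.82175433]
 [ 0.          0.          0.          1.        ]]
top 479.4960553744701 479.4960553744701 279.586164652876 221.38329380045772 [[-0.01541174 -0.99252268  0.12108351  0.45627272]
 [-0.99987148  0.01583292  0.00251712  0.02136877]
 [-0.0044154  -0.12102915 -0.99263913  1.08450174]
 [ 0.          0.          0.          1.        ]]
```

View pics/scene0.png

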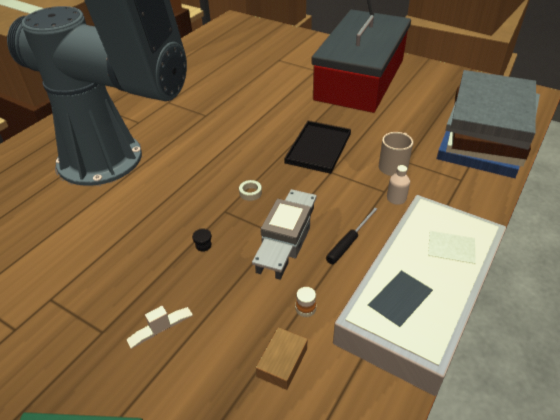

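View pics/top0.png

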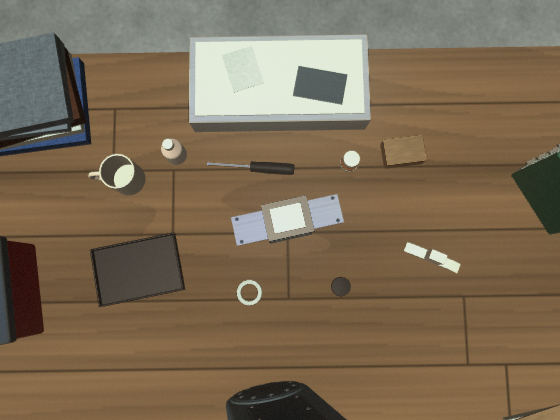

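The scene shows the wedge at (160,322), the housing at (287,222) and the tray at (318,146). In the top view the wedge is at (432,257), the housing at (288,218), the tray at (138,270), the tape at (249,292) and the loupe at (341,286).

```bash
cat > h.py <<'E'
import numpy as np,cv2
from scipy.spatial.transform import Rotation as R
def cloud(c,T):
    d=c["depth"];v,u=np.mgrid[:d.shape[0],:d.shape[1]]
    P=np.stack([(u-c["cx"])/c["fx"]*d,(v-c["cy"])/c["fy"]*d,d],-1)
    W=P@T[:3,:3].T+T[:3,3];W[d<=0]=np.nan;return W
def RT(o):
    q=o["eef_rot"];T=np.eye(4);T[:3,:3]=R.from_quat([q[1],q[2],q[3],q[0]]).as_matrix();T[:3,3]=o["eef_pos"];return T
def rect(xy):
    r=cv2.minAreaRect((np.asarray(xy)*1000).astype(np.float32));return np.round(r[0],1),np.round(r[1],1),round(r[2],1)
E
python3 - <<'E'
from h import *
for n in ("top","scene"):
    c=np.load(f"pics/{n}0.npz");W=cloud(c,c["world_from_camera"]);img=c["img"].astype(int)
    z=W[...,2];m0=(z>0.008)&(z<0.12)&(abs(W[...,0]-.45)<.27)&(abs(W[...,1])<.5)
    nl,l,st,ce=cv2.connectedComponentsWithStats(m0.astype(np.uint8))
    print(n,"table z",np.nanmedian(z[(z>-.02)&(z<.006)]))
    for i in range(1,nl):
        if st[i,4]<30: continue
        p=W[l==i];print(np.round(ce[i]),st[i,4],rect(p[:,:2]),"z",np.round(np.percentile(p[:,2],[5,50,95,99]),4))
E
```

```text
top table z 0.0006913096602114699
[119. 177.] 961 (array([687. , 386.4]), array([110.2,  65.9]), 89.7) z [0.0129 0.0565 0.0865 0.0887]
[349. 164.] 199 (array([ 709.8, -135. ]), array([19.7, 38. ]), 0.8) z [0.0119 0.0473 0.053  0.0553]
[402. 162.] 241 (array([ 714.2, -260.5]), array([12.2, 90. ]), 1.3) z [0.0125 0.0338 0.0382 0.0402]
[268. 168.] 521 (array([707.2,  73.7]), array([164.2,  25.3]), 89.8) z [0.0143 0.0234 0.0277 0.0296]
[287. 219.] 3660 (array([587.2,   7.7]), array([ 81.5, 240.6]), 11.2) z [0.0378 0.0441 0.0735 0.0752]
[134. 268.] 715 (array([485.2, 343.7]), array([130.6, 192.5]), 10.6) z [0.009  0.0176 0.0214 0.0226]
[433. 257.] 405 (array([ 501.5, -316.3]), array([97.1, 22.6]), 66.6) z [0.0086 0.0303 0.0487 0.0497]
[340. 286.] 294 (array([ 441.1, -105.9]), array([41.6, 38.8]), 88.8) z [0.0332 0.0364 0.0396 0.0406]
[249. 292.] 283 (array([430.4,  94.3]), array([52.9, 54.1]), 44.6) z [0.0165 0.0205 0.0239 0.0252]
scene table z 0.001953882103582827
[317. 146.] 649 (array([485.1, 342.9]), array([131.2, 197.5]), 10.5) z [0.0085 0.016  0.0215 0.0225]
[393. 151.] 939 (array([688.2, 373.1]), array([73.3, 92.9]), 33.2) z [0.0169 0.0614 0.0861 0.088 ]
[250. 189.] 294 (array([430. ,  94.3]), array([54.3, 57.3]), 38.2) z [0.0091 0.0198 0.024  0.025 ]
[284. 231.] 3158 (array([587.9,   8.5]), array([ 81.7, 245.1]), 11.5) z [0.0197 0.0443 0.0739 0.0753]
[342. 245.] 415 (array([710.9,  74.8]), array([174.4,  24.5]), 87.4) z [0.0139 0.0246 0.0281 0.0294]
[202. 238.] 338 (array([ 440.6, -106.9]), array([40.2, 41.8]), 81.1) z [0.0103 0.0367 0.04   0.0409]
[301. 298.] 191 (array([ 710.1, -138. ]), array([19.2, 38.7]), 0.3) z [0.0142 0.05   0.0533 0.0542]
[157. 322.] 763 (array([ 500. , -318.5]), array([102.9,  25.9]), 65.9) z [0.0087 0.0179 0.0489 0.0501]
[270. 345.] 206 (array([ 714. , -261.6]), array([12. , 90.2]), 0.0) z [0.0325 0.0363 0.0385 0.0401]
```

```bash
cat >> h.py <<'E'
def look(n,name):
    from bench import ctrl,camera
    o=ctrl.get_obs();c=dict(camera(n))
    if n=="wrist": c["world_from_camera"]=RT(o)@c["hand_eye"]
    cv2.imwrite(f"pics/{name}.png",c["img"][:,:,::-1]);np.savez(f"pics/{name}.npz",**c)
    return o,c,cloud(c,c["world_from_camera"])
def goal(o,p,yaw):
    """tool delta to reach p with tool pointing down and tool y (jaw) along world yaw (deg, mod 180)"""
    T=RT(o);best=None
    for a in (yaw,yaw+180):
        a=np.radians(a);y=np.array([np.cos(a),np.sin(a),0]);x=np.array([0,0,-1.]);G=np.c_[x,y,np.cross(x,y)]
        rv=R.from_matrix(T[:3,:3].T@G).as_rotvec(degrees=True)
        if best is None or np.linalg.norm(rv)<np.linalg.norm(best): best=rv
    return T[:3,:3].T@(np.array(p)-T[:3,3]),best
E
python3 - <<'E'
from h import *
o,c,W=look("wrist","w0")
print(RT(o).round(3));print(c["hand_eye"].round(4),c["fx"],c["cx"],c["cy"])
print(goal(o,[.5,-.317,.20],-23.5))
E
```

```text
[[-0.     0.361 -0.932  0.208]
 [ 0.001 -0.932 -0.361 -0.536]
 [-1.    -0.001 -0.     0.209]
 [ 0.     0.     0.     1.   ]]
[[-2.000e-04 -3.150e-01  9.491e-01 -1.631e-01]
 [ 1.000e+00  5.000e-04  3.000e-04  1.000e-04]
 [-6.000e-04  9.491e-01  3.150e-01 -8.030e-02]
 [ 0.000e+00  0.000e+00  0.000e+00  1.000e+00]] 297.378296969332 283.95361167812763 213.92740980410818
(array([ 0.00925293, -0.09818638, -0.35149968]), array([-45.31142041,  -0.04926371,   0.0744281 ]))
```

View pics/w0.png

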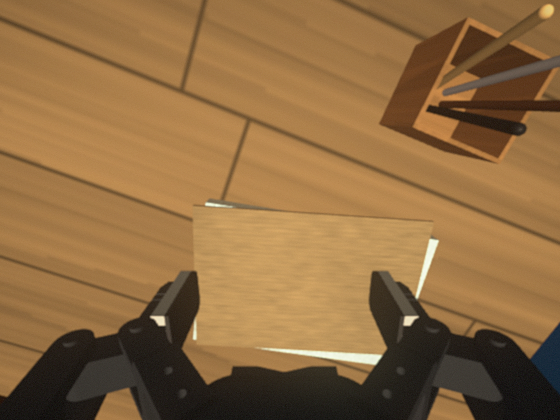

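Emit:
drive_tool([
  [0, -0.014, -0.0502, 0, 0, 0, 1],
  [0, -0.014, -0.0502, 0, 0, 0, 1],
  [0, -0.014, -0.0502, 0, 0, 0, 1],
  [0, -0.014, -0.0502, 0, 0, 0, 1],
  [0, -0.014, -0.0502, 0, 0, 0, 1],
  [0, -0.014, -0.0502, 0, 0, 0, 1],
  [0, -0.014, -0.0502, 0, 0, 0, 1],
  [0, 0, 0, 10.6, 0, 0, 1],
  [0, 0, 0, 10.6, 0, 0, 1],
])

```text
time_s: 1.27
eef_pos: [0.5006, -0.3167, 0.2092]
eef_rot: [0.002, -0.707, 0.001, 0.707]
wrist_force: [-0.1, -0.0, -0.6]
opening: 0.998
```

I used the wrong turn sign on the last two rows: goal() gave −45° about x and I sent +. I'll turn back the other way now.

Emit:
drive_tool([
  [0, 0, 0, -10.6, 0, 0, 1],
  [0, 0, 0, -10.6, 0, 0, 1],
  [0, 0, 0, -10.6, 0, 0, 1],
  [0, 0, 0, -10.6, 0, 0, 1],
  [0, 0, 0, -10.6, 0, 0, 1],
  [0, 0, 0, -10.6, 0, 0, 1],
  [0, 0, 0, -2.9, 0, 0, 1],
  [0, 0, 0, 0, 0, 0, 1],
])

```text
time_s: 2.28
eef_pos: [0.4999, -0.3176, 0.2094]
eef_rot: [-0.387, -0.591, -0.388, 0.592]
wrist_force: [-0.2, 0.6, -0.4]
opening: 0.999
```

Run:
```python
from h import *
o,c,W=look("wrist","w1")
print(o["time_s"],o["q"].round(3),RT(o).round(3))
z=W[...,2]
for lo,hi in ((.004,.06),(.035,.06)):
    m=((z>lo)&(z<hi)&(np.hypot(W[...,0]-.5,W[...,1]+.317)<.09)).astype(np.uint8)
    nl,l,st,ce=cv2.connectedComponentsWithStats(m)
    for i in range(1,nl):
        if st[i,4]>100:p=W[l==i];print(lo,ce[i],st[i,4],rect(p[:,:2]),np.percentile(p[:,2],[1,50,99]))
```

```text
2.275 [-0.766  0.22   1.562 -0.     1.361 -0.355] [[-0.     0.917 -0.399  0.5  ]
 [ 0.    -0.399 -0.917 -0.318]
 [-1.    -0.001 -0.     0.209]
 [ 0.     0.     0.     1.   ]]
0.004 [284.41622691 180.51912929] 1516 (array([ 500.9, -316.1]), array([112.3,  22. ]), 66.3) [0.00421736 0.00874222 0.04620924]
0.035 [284.57507987 188.68051118] 626 (array([ 499.9, -317.8]), array([37.1, 21.9]), 66.9) [0.0360198  0.04460539 0.0463494 ]
```

View pics/w1.png

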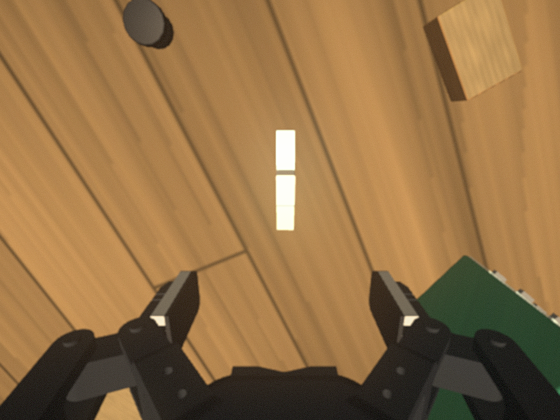

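The wrist view shows the wedge at (285,180), between the jaws and aligned. Going down to grasp.

Emit:
drive_tool([
  [0.05, 0, 0, 0, 0, 0, 1],
  [0.05, 0, 0, 0, 0, 0, 1],
  [0.05, 0, 0, 0, 0, 0, 1],
  [0.03, 0, 0, 0, 0, 0, 1],
  [0.01, 0, 0, 0, 0, 0, 1],
  [0, 0, 0, 0, 0, 0, 1],
])

```text
time_s: 3.08
eef_pos: [0.5001, -0.3178, 0.0198]
eef_rot: [-0.387, -0.591, -0.388, 0.591]
wrist_force: [-0.9, 0.2, 1.3]
opening: 1.0
```

Emit:
drive_tool([
  [0, 0, 0, 0, 0, 0, -1],
  [0, 0, 0, 0, 0, 0, -1],
  [0, 0, 0, 0, 0, 0, -1],
  [0, 0, 0, 0, 0, 0, -1],
  [0, 0, 0, 0, 0, 0, -1],
  [0, 0, 0, 0, 0, 0, -1],
  [0, 0, 0, 0, 0, 0, -1],
  [0, 0, 0, 0, 0, 0, -1],
])

```text
time_s: 4.08
eef_pos: [0.5007, -0.3183, 0.0207]
eef_rot: [0.388, 0.592, 0.387, -0.591]
wrist_force: [-0.7, 0.7, 5.7]
opening: 0.226
```

Emit:
drive_tool([
  [-0.02, 0, 0, 0, 0, 0, -1],
  [-0.05, 0, 0, 0, 0, 0, -1],
  [-0.05, 0, 0, 0, 0, 0, -1],
  [-0.05, 0, 0, 0, 0, 0, -1],
  [0, 0, 0, 0, 0, 0, -1],
  [0, 0, 0, 0, 0, 0, -1],
  [0, 0, 0, 0, 0, 0, -1],
])

```text
time_s: 4.95
eef_pos: [0.499, -0.3168, 0.1878]
eef_rot: [-0.386, -0.591, -0.389, 0.592]
wrist_force: [-0.1, -0.2, -1.5]
opening: 0.219
```

Run:
```python
from h import *
o,c,W=look("wrist","w2")
print(o)
T=np.linalg.inv(RT(o));P=W@T[:3,:3].T+T[:3,3]
m=(c["img"].min(-1)>150)&(abs(P[...,1])<.02)&(abs(P[...,2])<.075)&(abs(P[...,0])<.04)
p=P[m];print(m.sum(),np.percentile(p,[1,50,99],axis=0).round(4))
```

```text
{'time_s': 4.95, 'q': array([-7.66286176e-01,  2.38490307e-01,  1.58404019e+00, -3.07400299e-05,
        1.32280575e+00, -3.55833727e-01]), 'dq': array([-5.59402655e-05,  7.50203280e-03, -2.04656233e-03, -7.69156155e-04,
       -4.29703897e-04,  7.74902453e-04]), 'joint_efforts': array([ 3.53487383e-02, -4.85055435e+01, -3.58161592e+01,  3.31715128e-04,
        4.78828442e-03, -1.27848213e-05]), 'eef_pos': array([ 0.49901419, -0.31680984,  0.18784061]), 'eef_rot': array([-0.38632665, -0.59109456, -0.38890275,  0.59170397]), 'wrist_force': array([-0.07664444, -0.19974723, -1.46003016]), 'torque': array([ 0.01827624,  0.08169136, -0.00771829]), 'opening': 0.21943257734519042}
5614 [[-0.0255 -0.0107 -0.0634]
 [ 0.0126 -0.0003 -0.0176]
 [ 0.0202  0.0105  0.0614]]
```

View pics/w2.png

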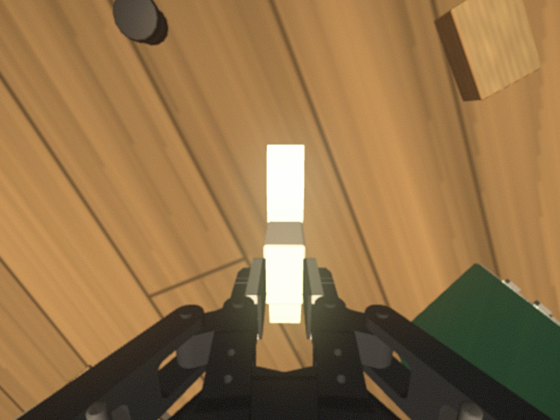

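Run:
```python
from h import *
from bench import ctrl
o=ctrl.get_obs();print(goal(o,[.6105,-.110,.19],11.3))
c=np.load("pics/w2.npz");W=cloud(c,c["world_from_camera"])
T=np.linalg.inv(RT(o));P=W@T[:3,:3].T+T[:3,3]
m=(c["img"].min(-1)>150)&(abs(P[...,1])<.008)&(abs(P[...,0])<.04)
for s in np.arange(-.064,.066,.004):
    q=P[m&(abs(P[...,2]-s)<.002)]
    if len(q)>5: print(round(s,3),len(q),np.median(q[:,0]).round(4),q[:,1].mean().round(4))
```

```text
(array([-0.00193337,  0.0195714 , -0.23414713]), array([-34.81396198,  -0.12867641,   0.16590859]))
-0.064 107 0.0197 0.0001
-0.06 189 0.0186 0.0001
-0.056 188 0.0176 0.0001
-0.052 187 0.0163 0.0001
-0.048 189 0.015 0.0001
-0.044 188 0.014 0.0001
-0.04 173 0.013 -0.0001
-0.036 172 0.0128 0.0001
-0.032 159 0.0127 -0.0001
-0.028 168 0.0127 -0.0002
-0.024 155 0.0128 -0.0001
-0.02 167 0.0127 0.0001
-0.016 272 -0.0239 -0.0001
-0.012 224 -0.0243 -0.0001
-0.008 210 -0.0242 0.0
-0.004 219 -0.0243 0.0001
0.0 194 -0.0243 0.0001
0.004 197 -0.0241 -0.0002
0.008 203 -0.0242 -0.0002
0.012 179 -0.0242 -0.0
0.016 138 -0.0241 0.0
0.044 42 0.0142 0.0007
0.048 81 0.0152 -0.0001
0.052 84 0.0163 -0.0003
0.056 84 0.0174 0.0001
0.06 72 0.0185 -0.0002
0.064 35 0.0196 -0.0001
```

Emit:
drive_tool([
  [0, 0.004, -0.047, 0, 0, 0, -1],
  [0, 0.004, -0.047, 0, 0, 0, -1],
  [0, 0.004, -0.047, 0, 0, 0, -1],
  [0, 0.004, -0.047, 0, 0, 0, -1],
  [0, 0.0036, -0.046, 0, 0, 0, -1],
  [0, 0, 0, -9, 0, 0, -1],
  [0, 0, 0, -9, 0, 0, -1],
  [0, 0, 0, -9, 0, 0, -1],
  [0, 0, 0, -7.8, 0, 0, -1],
  [0, 0, 0, 0, 0, 0, -1],
])

```text
time_s: 6.25
eef_pos: [0.6107, -0.1107, 0.1884]
eef_rot: [0.546, 0.448, 0.547, -0.449]
wrist_force: [-0.1, -0.6, -0.3]
opening: 0.227
```

Run:
```python
from h import *
o,c,W=look("wrist","w3")
print(o["time_s"],RT(o).round(3),o["wrist_force"])
z=W[...,2]
for lo,hi in ((.032,.048),(.064,.085)):
    m=((z>lo)&(z<hi)&(np.hypot(W[...,0]-.587,W[...,1]-.008)<.135)&(c["depth"]>.2)).astype(np.uint8)
    nl,l,st,ce=cv2.connectedComponentsWithStats(m)
    for i in range(1,nl):
        if st[i,4]>100:p=W[l==i];print(lo,ce[i],st[i,4],rect(p[:,:2]),np.percentile(p[:,2],[1,50,99]))
```

```text
6.25 [[-0.002  0.981  0.195  0.611]
 [ 0.001  0.195 -0.981 -0.111]
 [-1.    -0.002 -0.001  0.188]
 [ 0.     0.     0.     1.   ]] [-0.12451808 -0.62775404 -0.34838977]
0.032 [283.68663388 153.71703174] 2237 (array([603.2, -77.1]), array([64.1, 68.9]), 11.7) [0.0370524  0.03886411 0.04050539]
0.064 [283.30506589  62.84032175] 11686 (array([586. ,   6.4]), array([80.2, 99.9]), 11.6) [0.06587673 0.06862205 0.07181888]
```

View pics/w3.png

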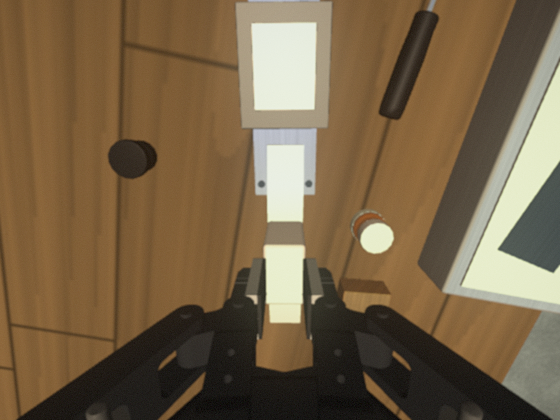

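The picture shows the shell at (283,63), with the right flange below it and in line with the wedge blade at (285,180). I'll line up about 4 mm outside the lip and go down.

```bash
cat >> h.py <<'E'
HC=np.array([.586,.0063]);HY=11.6
def hp(x,y):
    a=np.radians(HY);return HC+np.array([x*np.cos(a)-y*np.sin(a),x*np.sin(a)+y*np.cos(a)])
def loc(p):
    a=np.radians(-HY);d=np.asarray(p)[:2]-HC;return np.array([d[0]*np.cos(a)-d[1]*np.sin(a),d[0]*np.sin(a)+d[1]*np.cos(a)])
def st():
    from bench import ctrl
    o=ctrl.get_obs();a=np.radians(-HY);f=o["wrist_force"];T=RT(o)
    print("t",o["time_s"],"loc",(loc(o["eef_pos"])*1e3).round(2),"z",(o["eef_pos"][2]*1e3).round(2),"F_h",round(f[0]*np.cos(a)-f[1]*np.sin(a),2),round(f[0]*np.sin(a)+f[1]*np.cos(a),2),round(f[2],2),"down",T[:3,0].round(4),"yaw",np.degrees(np.arctan2(T[1,1],T[0,1])).round(2))
    return o
E
python3 - <<'E'
from h import *
o=st();print(goal(o,[*hp(0,-.118),.066],HY))
E
```

```text
t 6.3 loc [   0.8  -119.71] z 188.59 F_h -0.74 0.49 -1.7 down [-1.9e-03  8.0e-04 -1.0e+00] yaw 11.13
(array([ 0.12258953, -0.00059901, -0.00156794]), array([-0.47267159, -0.06400595,  0.09903608]))
```

Emit:
drive_tool([
  [0.03, -0.0007, -0.0016, -0.45, 0, 0, -1],
  [0.04, 0, 0, 0, 0, 0, -1],
  [0.03, 0, 0, 0, 0, 0, -1],
  [0.02, 0, 0, 0, 0, 0, -1],
  [0.003, 0, 0, 0, 0, 0, -1],
  [0, 0, 0, 0, 0, 0, -1],
])

```text
time_s: 7.05
eef_pos: [0.6111, -0.1098, 0.0676]
eef_rot: [0.549, 0.447, 0.548, -0.446]
wrist_force: [0.2, -0.2, -1.4]
opening: 0.226
```

Run:
```python
from h import *
o=st();look("wrist","w4")
```

```text
t 7.05 loc [   1.23 -118.82] z 67.63 F_h 0.19 -0.26 -1.38 down [ 1.2e-03 -5.0e-04 -1.0e+00] yaw 11.71
```

View pics/w4.png

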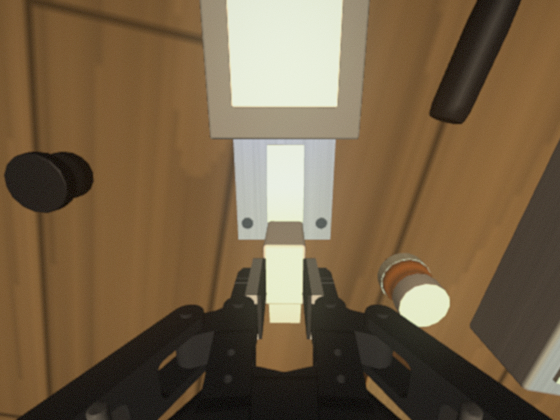

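The wedge blade (columns 267–304) is centred on the flange (234–335), with its tip just outside the lip at row ~143. Lowering to contact.

Emit:
drive_tool([
  [0.003, 0, 0, 0, 0, 0, -1],
  [0.002, 0, 0, 0, 0, 0, -1],
  [0, 0, 0, 0, 0, 0, -1],
])

```text
time_s: 7.48
eef_pos: [0.6104, -0.1096, 0.0618]
eef_rot: [0.549, 0.446, 0.548, -0.446]
wrist_force: [-0.1, -0.0, -1.2]
opening: 0.223
```

Emit:
drive_tool([
  [0.001, 0, 0, 0, 0, 0, -1],
  [0, 0, 0, 0, 0, 0, -1],
])

```text
time_s: 7.72
eef_pos: [0.6104, -0.1096, 0.0608]
eef_rot: [0.549, 0.446, 0.548, -0.446]
wrist_force: [0.1, 0.0, -1.9]
opening: 0.224
```

Emit:
drive_tool([
  [0.001, 0, 0, 0, 0, 0, -1],
  [0, 0, 0, 0, 0, 0, -1],
])

```text
time_s: 7.98
eef_pos: [0.6108, -0.1098, 0.0606]
eef_rot: [0.549, 0.446, 0.548, -0.446]
wrist_force: [-1.7, 0.8, 5.5]
opening: 0.225
```

Contact with the flange gives about 7 N of press. I'll ease off slightly and slide in.

Emit:
drive_tool([
  [-0.0003, 0, -0.002, 0, 0, 0, -1],
  [0, 0, -0.002, 0, 0, 0, -1],
  [0, 0, -0.002, 0, 0, 0, -1],
  [0, 0, -0.002, 0, 0, 0, -1],
  [0, 0, -0.001, 0, 0, 0, -1],
])

```text
time_s: 8.6
eef_pos: [0.6092, -0.1011, 0.0607]
eef_rot: [0.549, 0.446, 0.548, -0.446]
wrist_force: [1.0, -3.5, 4.6]
opening: 0.226
```

Run:
```python
from h import *
o=st()
```

```text
t 8.6 loc [   1.13 -109.9 ] z 60.68 F_h 0.3 -3.63 4.57 down [ 0.0015 -0.001  -1.    ] yaw 11.74
```

Emit:
drive_tool([
  [0, 0, -0.002, 0, 0, 0, -1],
  [0, 0, -0.002, 0, 0, 0, -1],
])

```text
time_s: 8.85
eef_pos: [0.6084, -0.0973, 0.0607]
eef_rot: [0.549, 0.446, 0.548, -0.446]
wrist_force: [1.0, -3.1, 5.0]
opening: 0.225
```

Run:
```python
from h import *
o=st()
```

```text
t 8.85 loc [   1.14 -105.97] z 60.72 F_h 0.37 -3.21 5.04 down [ 0.0015 -0.001  -1.    ] yaw 11.74
```

Emit:
drive_tool([
  [0, 0, -0.002, 0, 0, 0, -1],
  [0, 0, -0.002, 0, 0, 0, -1],
])

```text
time_s: 9.1
eef_pos: [0.6084, -0.0954, 0.0613]
eef_rot: [0.55, 0.446, 0.547, -0.447]
wrist_force: [1.3, -11.8, 6.7]
opening: 0.219
```

Emit:
drive_tool([
  [0, 0, -0.002, 0, 0, 0, -1],
  [0, 0, -0.001, 0, 0, 0, -1],
])

```text
time_s: 9.35
eef_pos: [0.6084, -0.0936, 0.0619]
eef_rot: [0.551, 0.446, 0.546, -0.447]
wrist_force: [2.4, -12.4, 6.1]
opening: 0.224
```

```bash
cat >> h.py <<'E'
def lids(name):
    """shell-top heights at both ends from wrist+scene+top clouds"""
    for n in ("scene","top"):
        o,c,W=look(n,name+n)
        L=np.apply_along_axis(lambda p:p,-1,W);a=np.radians(-HY)
        d=W[...,:2]-HC;x=d[...,0]*np.cos(a)-d[...,1]*np.sin(a);y=d[...,0]*np.sin(a)+d[...,1]*np.cos(a)
        m=(abs(x)<.036)&(abs(y)<.046)&(W[...,2]>.062)&(W[...,2]<.09)&(c["depth"]>0)
        A=np.c_[y[m],x[m],np.ones(m.sum())];z=W[...,2][m]
        s=np.linalg.lstsq(A,z,rcond=None)[0];r=z-A@s;k=abs(r)<.003
        s=np.linalg.lstsq(A[k],z[k],rcond=None)[0]
        print(n,k.sum(),"z right,left,mm",((s[2]-.05*s[0])*1e3).round(2),((s[2]+.05*s[0])*1e3).round(2))
E
python3 - <<'E'
from h import *
o=st();lids("l1")
E
```

```text
t 9.35 loc [   1.82 -102.37] z 61.91 F_h -0.16 -12.61 6.09 down [ 0.0047 -0.006  -1.    ] yaw 11.73
scene 244 z right,left,mm 71.2 72.51
top 919 z right,left,mm 72.92 70.43
```

```bash
cat >> h.py <<'E'
def lidfit(c):
    W=cloud(c,c["world_from_camera"]);a=np.radians(-HY)
    d=W[...,:2]-HC;x=d[...,0]*np.cos(a)-d[...,1]*np.sin(a);y=d[...,0]*np.sin(a)+d[...,1]*np.cos(a)
    m=(abs(x)<.036)&(abs(y)<.046)&(W[...,2]>.062)&(W[...,2]<.09)&(c["depth"]>0)
    A=np.c_[y[m],x[m],np.ones(m.sum())];z=W[...,2][m]
    s=np.linalg.lstsq(A,z,rcond=None)[0];k=abs(z-A@s)<.003
    s=np.linalg.lstsq(A[k],z[k],rcond=None)[0];return k.sum(),((s[2]-.05*s[0])*1e3).round(2),((s[2]+.05*s[0])*1e3).round(2)
E
python3 - <<'E'
from h import *
for f in("scene0","l1scene","top0","l1top"):print(f,lidfit(np.load(f"pics/{f}.npz")))
o,c,W=look("wrist","w5")
for f in ("w2","w5"):
    c=np.load(f"pics/{f}.npz");o0=None
    d=c["depth"];v,u=np.mgrid[:420,:560];P=np.stack([(u-c["cx"])/c["fx"]*d,(v-c["cy"])/c["fy"]*d,d],-1)@c["hand_eye"][:3,:3].T+c["hand_eye"][:3,3]
    m=(abs(P[...,1])<.008)&(abs(P[...,0])<.04)&(c["img"].min(-1)>130)
    for s in (-.052,-.046,-.036,-.03,-.024,-.012,0,.012,.05,.06):
        q=P[m&(abs(P[...,2]-s)<.002)]
        if len(q)>5: print(f,s,len(q),np.median(q[:,0]).round(4),q[:,1].mean().round(4))
i=cv2.imread("pics/l1scene.png")[170:280,230:340];cv2.imwrite("pics/l1crop.png",cv2.resize(i,None,fx=5,fy=5,interpolation=cv2.INTER_CUBIC))
E
```

```text
scene0 (np.int64(864), np.float64(71.28), np.float64(72.74))
l1scene (np.int64(244), np.float64(71.2), np.float64(72.51))
top0 (np.int64(1176), np.float64(70.58), np.float64(71.18))
l1top (np.int64(919), np.float64(72.92), np.float64(70.43))
w2 -0.052 180 0.0164 -0.0
w2 -0.046 180 0.0146 -0.0
w2 -0.036 169 0.0128 0.0
w2 -0.03 166 0.0127 -0.0001
w2 -0.024 153 0.0127 -0.0001
w2 -0.012 225 -0.0243 0.0001
w2 0 189 -0.0243 0.0001
w2 0.012 189 -0.0242 -0.0002
w2 0.05 80 0.0157 0.0001
w2 0.06 73 0.0185 -0.0
w5 -0.046 186 0.0152 -0.0
w5 -0.036 161 0.0132 0.0
w5 -0.03 164 0.0132 -0.0003
w5 -0.024 152 0.0131 0.0
w5 -0.012 220 -0.0241 -0.0001
w5 0 209 -0.0242 0.0001
w5 0.012 185 -0.0245 -0.0001
w5 0.05 85 0.0147 0.0004
w5 0.06 85 0.0175 -0.0001
```

View pics/l1crop.png

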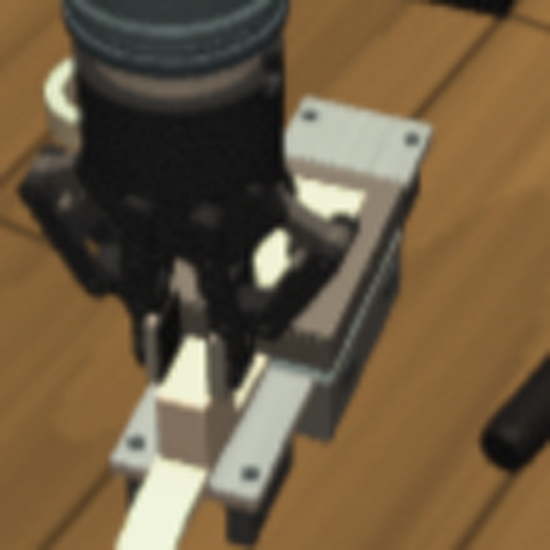

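View pics/w5.png

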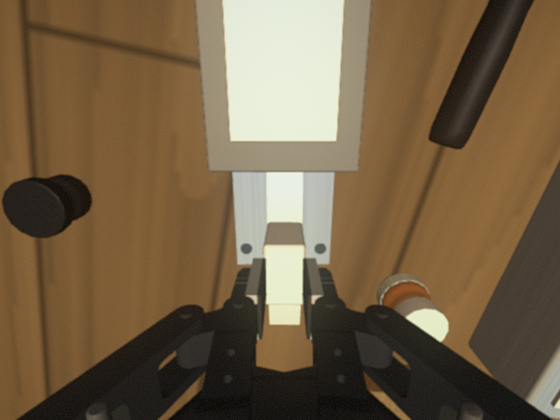

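The wedge pitches about 20 mrad nose-down under the push. I'll counter that with a little nose-up turn and press, then continue.

Emit:
drive_tool([
  [0.0006, 0, 0, 0, 1.0, 0, -1],
  [0, 0, -0.0015, 0, 0, 0, -1],
])

```text
time_s: 9.75
eef_pos: [0.6082, -0.0924, 0.0612]
eef_rot: [0.546, 0.45, 0.551, -0.443]
wrist_force: [2.4, -13.6, 5.8]
opening: 0.227
```

Run:
```python
from h import *
o=st()
```

```text
t 9.75 loc [   1.88 -101.14] z 61.18 F_h -0.43 -13.84 5.82 down [ 0.0013  0.0114 -0.9999] yaw 11.69
```

Emit:
drive_tool([
  [0, 0, -0.0015, 0, 0, 0, -1],
  [0, 0, -0.001, 0, 0, 0, -1],
])

```text
time_s: 10.0
eef_pos: [0.6077, -0.0896, 0.0612]
eef_rot: [0.546, 0.45, 0.551, -0.443]
wrist_force: [3.1, -12.8, 5.1]
opening: 0.224
```

Run:
```python
from h import *
o=st()
```

```text
t 10.0 loc [  1.96 -98.31] z 61.21 F_h 0.51 -13.19 5.1 down [ 0.0014  0.0114 -0.9999] yaw 11.71
```

Emit:
drive_tool([
  [0, 0, -0.001, 0, 0, 0, -1],
  [0, 0, 0, 0, 0, 0, -1],
])

```text
time_s: 10.25
eef_pos: [0.6074, -0.0883, 0.0611]
eef_rot: [0.546, 0.45, 0.551, -0.443]
wrist_force: [2.6, -11.8, 5.3]
opening: 0.225
```

Run:
```python
from h import *
o=st();look("wrist","w6")
for n in("top","scene"):
    _,c,_=look(n,"l2"+n);print(n,lidfit(c))
```

```text
t 10.25 loc [  1.91 -97.01] z 61.1 F_h 0.13 -12.07 5.27 down [ 0.0012  0.0118 -0.9999] yaw 11.71
top (np.int64(927), np.float64(74.19), np.float64(70.66))
scene (np.int64(229), np.float64(72.63), np.float64(72.77))
```

```bash
cat >> h.py <<'E'
def wristlift(f,side=-1):
    c=np.load(f"pics/{f}.npz");W=cloud(c,c["world_from_camera"]);a=np.radians(-HY)
    d=W[...,:2]-HC;x=d[...,0]*np.cos(a)-d[...,1]*np.sin(a);y=d[...,0]*np.sin(a)+d[...,1]*np.cos(a);z=W[...,2]
    ok=(c["depth"]>0)
    fl=ok&(abs(x)<.029)&(abs(x)>.016)&(y*side>.056)&(y*side<.116)&(z>.03)&(z<.05)
    tp=ok&(abs(x)<.037)&(abs(y)<.048)&(z>.06)&(z<.09)
    def fit(m):
        A=np.c_[y[m],x[m],np.ones(m.sum())];b=z[m];s=np.linalg.lstsq(A,b,rcond=None)[0];k=abs(b-A@s)<.002;return np.linalg.lstsq(A[k],b[k],rcond=None)[0],k.sum(),(y[m].min(),y[m].max())
    (s1,n1,r1),(s2,n2,r2)=fit(fl),fit(tp)
    e=.05*side
    print(f,"lift near end mm",((s2[0]*e+s2[2]-s1[0]*e-s1[2])*1e3-30.5).round(2),"slopes flange,top",s1[:2].round(4),s2[:2].round(4),n1,n2,np.round(r2,3))
E
python3 - <<'E'
from h import *
for f in("w3","w4","w5","w6"):wristlift(f)
E
```

```text
w3 lift near end mm -0.28 slopes flange,top [-0.003   0.0022] [0.0009 0.0009] 1149 8297 [-0.048  0.048]
w4 lift near end mm -1.83 slopes flange,top [-0.0028  0.0003] [0.0526 0.0016] 3441 16849 [-0.048  0.013]
w5 lift near end mm -0.96 slopes flange,top [-0.0018  0.    ] [0.0325 0.002 ] 3337 21707 [-0.048  0.028]
w6 lift near end mm 0.65 slopes flange,top [-0.0022 -0.0003] [0.0141 0.0019] 3132 22803 [-0.048  0.034]
```

Run:
```python
from h import *
a=np.radians(-HY)
for f in("w3","w4","w6","top0","l2top"):
    c=np.load(f"pics/{f}.npz");W=cloud(c,c["world_from_camera"])
    d=W[...,:2]-HC;x=d[...,0]*np.cos(a)-d[...,1]*np.sin(a);y=d[...,0]*np.sin(a)+d[...,1]*np.cos(a);z=W[...,2]
    for nm,mx in(("frame+",(x>.031)&(x<.038)),("frame-",(x<-.031)&(x>-.038)),("mid",abs(x)<.02)):
        print(f,nm,[(int(s*1e3),(np.median(z[mx&(abs(y-s)<.003)&(z>.055)&(z<.1)])*1e3).round(1)) for s in np.arange(-.048,.05,.008) if (mx&(abs(y-s)<.003)&(z>.055)&(z<.1)).sum()>3])
```

```text
w3 frame+ [(-48, np.float64(67.1)), (-40, np.float64(67.3)), (-32, np.float64(67.3)), (-24, np.float64(67.4)), (-16, np.float64(67.5)), (-8, np.float64(67.5)), (0, np.float64(67.7)), (8, np.float64(67.5)), (16, np.float64(67.5)), (24, np.float64(67.3)), (32, np.float64(67.7)), (39, np.float64(67.8)), (48, np.float64(67.6))]
w3 frame- [(-48, np.float64(67.2)), (-40, np.float64(67.2)), (-32, np.float64(67.4)), (-24, np.float64(67.4)), (-16, np.float64(67.4)), (-8, np.float64(67.6)), (0, np.float64(67.3)), (8, np.float64(67.5)), (16, np.float64(67.7)), (24, np.float64(67.5)), (32, np.float64(67.5)), (39, np.float64(67.6)), (48, np.float64(67.4))]
w3 mid [(-48, np.float64(67.2)), (-40, np.float64(67.4)), (-32, np.float64(69.9)), (-24, np.float64(70.2)), (-16, np.float64(70.2)), (-8, np.float64(70.3)), (0, np.float64(70.4)), (8, np.float64(70.3)), (16, np.float64(70.4)), (24, np.float64(70.5)), (32, np.float64(70.3)), (39, np.float64(67.7)), (48, np.float64(67.7))]
w4 frame+ [(-48, np.float64(67.2)), (-40, np.float64(67.3)), (-32, np.float64(67.5)), (-24, np.float64(67.4)), (-16, np.float
[... 2385 characters left out ...]
7)), (-24, np.float64(69.7)), (-16, np.float64(70.3)), (-8, np.float64(70.8)), (0, np.float64(70.3)), (8, np.float64(69.6)), (16, np.float64(69.4)), (24, np.float64(70.8)), (32, np.float64(70.4)), (39, np.float64(69.0)), (48, np.float64(70.6))]
l2top frame- [(0, np.float64(70.5)), (8, np.float64(70.3)), (16, np.float64(70.3)), (24, np.float64(70.8)), (32, np.float64(70.6)), (39, np.float64(69.6)), (48, np.float64(67.6))]
l2top mid [(-32, np.float64(72.3)), (-24, np.float64(73.6)), (-16, np.float64(73.4)), (-8, np.float64(73.7)), (0, np.float64(73.7)), (8, np.float64(73.8)), (16, np.float64(72.8)), (24, np.float64(72.7)), (32, np.float64(72.0)), (39, np.float64(69.5)), (48, np.float64(69.8))]
```

The wrist depth shows the right end up about 2.1 mm from the start (about 2.9 mm absolute, tilt ≈ 0.02). I'll withdraw and move to the left end.

Emit:
drive_tool([
  [0, 0, 0.005, 0, 0, 0, -1],
  [0, 0, 0.008, 0, 0, 0, -1],
  [0, 0, 0.008, 0, 0, 0, -1],
  [0, 0, 0.008, 0, 0, 0, -1],
  [-0.0005, 0, 0.004, 0, -1.0, 0, -1],
  [-0.03, 0, 0, 0, 0, 0, -1],
  [-0.04, 0, 0, 0, 0, 0, -1],
  [-0.02, 0, 0, 0, 0, 0, -1],
  [0, 0, 0, 0, 0, 0, -1],
])

```text
time_s: 11.52
eef_pos: [0.6126, -0.1172, 0.1503]
eef_rot: [0.549, 0.446, 0.548, -0.446]
wrist_force: [-0.5, 0.5, -3.0]
opening: 0.224
```

```bash
cat >> h.py <<'E'
def hold(f):
    c=np.load(f"pics/{f}.npz")
    d=c["depth"];v,u=np.mgrid[:420,:560];P=np.stack([(u-c["cx"])/c["fx"]*d,(v-c["cy"])/c["fy"]*d,d],-1)@c["hand_eye"][:3,:3].T+c["hand_eye"][:3,3]
    m=(abs(P[...,1])<.008)&(abs(P[...,0])<.04)&(c["img"].min(-1)>130)
    for s in (-.064,-.06,-.052,-.046,-.036,-.03,-.024,-.012,0,.012,.05,.06):
        q=P[m&(abs(P[...,2]-s)<.002)]
        if len(q)>5: print(f,s,len(q),np.median(q[:,0]).round(4),q[:,1].mean().round(4))
E
python3 - <<'E'
from h import *
o=st();look("wrist","w7");hold("w7")
print(goal(o,[*hp(0,.119),.16],HY))
E
```

```text
t 11.525 loc [   1.19 -126.34] z 150.3 F_h -0.4 0.55 -2.98 down [ 1.7e-03 -3.0e-04 -1.0e+00] yaw 11.75
w7 -0.064 129 0.0195 0.0001
w7 -0.06 186 0.0185 0.0001
w7 -0.052 179 0.0162 0.0001
w7 -0.046 188 0.0145 0.0
w7 -0.036 176 0.0128 -0.0001
w7 -0.03 163 0.0127 -0.0003
w7 -0.024 151 0.0127 0.0001
w7 -0.012 215 -0.0242 -0.0
w7 0 205 -0.0243 0.0
w7 0.012 189 -0.0243 0.0002
w7 0.05 87 0.0158 -0.0
w7 0.06 80 0.0186 -0.0001
(array([-0.00985482, -0.00051859, -0.24533332]), array([ 0.15193716,  0.03591512, -0.09467022]))
```

View pics/w7.png

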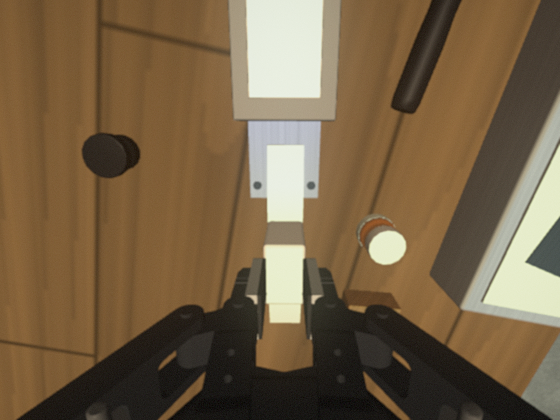

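Emit:
drive_tool([
  [0, 0, -0.04, 0, 0, 0, -1],
  [0, 0, -0.05, 0, 0, 0, -1],
  [0, 0, -0.05, 0, 0, 0, -1],
  [0, 0, -0.05, 0, 0, 0, -1],
  [0, 0, -0.04, 0, 0, 0, -1],
  [0, 0, -0.0165, 0, 0, 0, -1],
  [0, 0, 0, 0, 0, 0, -1],
  [0, 0, 0, 0, 0, 0, -1],
])

```text
time_s: 12.58
eef_pos: [0.562, 0.1228, 0.1489]
eef_rot: [0.548, 0.446, 0.548, -0.447]
wrist_force: [0.9, -0.6, -1.1]
opening: 0.228
```

Run:
```python
from h import *
o=st();look("wrist","w8")
a=np.radians(-HY)
for f in("w8",):
    c=np.load(f"pics/{f}.npz");W=cloud(c,c["world_from_camera"])
    d=W[...,:2]-HC;x=d[...,0]*np.cos(a)-d[...,1]*np.sin(a);y=d[...,0]*np.sin(a)+d[...,1]*np.cos(a);z=W[...,2]
    m=(z>.034)&(z<.045)&(y>.05)&(y<.13)&(abs(x)<.05)
    for s in np.arange(.055,.125,.01):
        k=m&(abs(y-s)<.003)
        if k.sum()>5: print(s,k.sum(),x[k].min()*1e3,x[k].max()*1e3)
    print(y[m].max(),y[m].min())
    m=(z>.062)&(z<.085)&(abs(y)<.06)&(abs(x)<.05);print(m.sum(),x[m].min(),x[m].max(),y[m].max())
```

```text
t 12.575 loc [ -0.13 118.92] z 148.86 F_h 0.79 -0.77 -1.09 down [-8.e-04 -5.e-04 -1.e+00] yaw 11.69
0.065 104 -31.110470409521454 31.931422463699523
0.07500000000000001 116 -31.790426163728895 31.62684355296483
0.085 140 -31.596686036457406 32.08919088764246
0.095 163 -31.272483914879455 31.78934726479131
0.10500000000000001 173 -32.016766960677316 31.491208697217388
0.11500000000000002 182 -31.521723954680517 32.02341970401127
0.12076590811379456 0.05012865146025031
2491 -0.02911419978966175 0.02736725550005217 0.030844131871883323
```

View pics/w8.png

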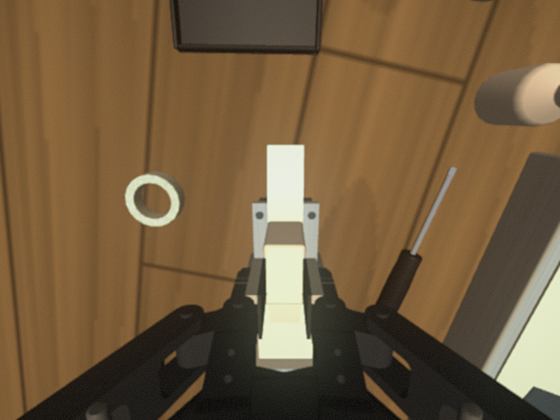

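The left flange (x extents ±31.6 mm) is centred under the wedge. Going down here.

Emit:
drive_tool([
  [0.04, 0, 0, 0, 0, 0, -1],
  [0.03, 0, 0, 0, 0, 0, -1],
  [0.013, 0, 0, 0, 0, 0, -1],
  [0.003, 0, 0, 0, 0, 0, -1],
  [0.001, 0, 0, 0, 0, 0, -1],
  [0, 0, 0, 0, 0, 0, -1],
])

```text
time_s: 13.38
eef_pos: [0.5628, 0.1239, 0.0637]
eef_rot: [0.549, 0.447, 0.548, -0.446]
wrist_force: [0.6, -0.5, -1.5]
opening: 0.226
```

Emit:
drive_tool([
  [0.001, 0, 0, 0, 0, 0, -1],
  [0, 0, 0, 0, 0, 0, -1],
])

```text
time_s: 13.62
eef_pos: [0.5621, 0.124, 0.0618]
eef_rot: [0.549, 0.446, 0.548, -0.446]
wrist_force: [0.4, 0.5, -1.0]
opening: 0.228
```

Emit:
drive_tool([
  [0.001, 0, 0, 0, 0, 0, -1],
  [0, 0, 0, 0, 0, 0, -1],
])

```text
time_s: 13.88
eef_pos: [0.5621, 0.124, 0.0608]
eef_rot: [0.549, 0.446, 0.548, -0.446]
wrist_force: [0.2, -0.1, 0.0]
opening: 0.224
```

Emit:
drive_tool([
  [0.0007, 0, 0, 0, 0, 0, -1],
  [0, 0, 0, 0, 0, 0, -1],
])

```text
time_s: 14.12
eef_pos: [0.5623, 0.1241, 0.0606]
eef_rot: [0.549, 0.446, 0.548, -0.446]
wrist_force: [-1.7, 1.6, 6.0]
opening: 0.227
```

Run:
```python
from h import *
o=st()
```

```text
t 14.125 loc [  0.49 120.2 ] z 60.62 F_h -1.37 1.89 5.96 down [ 9.e-04  2.e-04 -1.e+00] yaw 11.74
```

Emit:
drive_tool([
  [-0.0003, 0, 0.002, 0, 0, 0, -1],
  [0, 0, 0.002, 0, 0, 0, -1],
  [0, 0, 0.002, 0, 0, 0, -1],
  [0, 0, 0.002, 0, 0, 0, -1],
  [0, 0, 0.002, 0, 0, 0, -1],
  [0, 0, 0.002, 0, 0, 0, -1],
  [0, 0, 0.002, 0, 0, 0, -1],
])

```text
time_s: 15.0
eef_pos: [0.5653, 0.1106, 0.0607]
eef_rot: [0.549, 0.447, 0.548, -0.446]
wrist_force: [0.0, 3.6, 5.7]
opening: 0.226
```

Run:
```python
from h import *
o=st()
```

```text
t 15.0 loc [  0.71 106.38] z 60.72 F_h 0.76 3.55 5.7 down [ 1.2e-03  9.0e-04 -1.0e+00] yaw 11.74
```

Emit:
drive_tool([
  [0.0003, 0, 0.002, 0, -0.5, 0, -1],
  [0.0003, 0, 0.002, 0, -0.5, 0, -1],
])

```text
time_s: 15.25
eef_pos: [0.5663, 0.1074, 0.0606]
eef_rot: [0.553, 0.443, 0.544, -0.449]
wrist_force: [-1.2, 9.2, 9.6]
opening: 0.221
```

Run:
```python
from h import *
o=st()
```

```text
t 15.25 loc [  1.07 102.94] z 60.64 F_h 0.68 9.26 9.55 down [ 0.0053 -0.0153 -0.9999] yaw 11.72
```

Emit:
drive_tool([
  [0, 0, 0.002, 0, 0, 0, -1],
  [0, 0, 0.002, 0, 0, 0, -1],
  [0, 0, 0.001, 0, 0, 0, -1],
])

```text
time_s: 15.62
eef_pos: [0.5668, 0.1049, 0.0607]
eef_rot: [0.552, 0.444, 0.545, -0.448]
wrist_force: [-2.0, 16.9, 9.8]
opening: 0.227
```

Run:
```python
from h import *
o=st()
```

```text
t 15.625 loc [  1.04 100.49] z 60.73 F_h 1.39 16.95 9.82 down [ 0.0047 -0.0114 -0.9999] yaw 11.73
```

Emit:
drive_tool([
  [0, 0, 0.002, 0, 0, 0, -1],
  [0, 0, 0.002, 0, 0, 0, -1],
  [0, 0, 0, 0, 0, 0, -1],
  [0, 0, 0, 0, 0, 0, -1],
])

```text
time_s: 16.12
eef_pos: [0.5676, 0.1009, 0.0607]
eef_rot: [0.552, 0.444, 0.545, -0.448]
wrist_force: [-2.1, 14.6, 9.5]
opening: 0.226
```

Run:
```python
from h import *
o=st();_,c,_=look("top","l3top");
a=np.radians(-HY)
for f in("top0","l2top","l3top"):
    c=np.load(f"pics/{f}.npz");W=cloud(c,c["world_from_camera"])
    d=W[...,:2]-HC;x=d[...,0]*np.cos(a)-d[...,1]*np.sin(a);y=d[...,0]*np.sin(a)+d[...,1]*np.cos(a);z=W[...,2]
    print(f,[(int(s*1e3),(np.mean(z[k])*1e3).round(1)) for s in (-.041,-.028,-.012,.0,.012,.028,.041) for k in [(abs(x)<(.02 if abs(s)<.03 else .035))&(abs(y-s)<.005)&(z>.06)&(z<.09)] if k.sum()>3])
```

```text
t 16.125 loc [ 0.99 96.33] z 60.7 F_h 0.89 14.76 9.5 down [ 0.0046 -0.012  -0.9999] yaw 11.74
top0 [(-41, np.float64(69.3)), (-28, np.float64(71.8)), (-12, np.float64(72.0)), (0, np.float64(71.9)), (12, np.float64(71.8)), (28, np.float64(72.0)), (41, np.float64(69.6))]
l2top [(-41, np.float64(71.0)), (-28, np.float64(73.4)), (-12, np.float64(73.4)), (0, np.float64(73.7)), (12, np.float64(73.1)), (28, np.float64(72.4)), (41, np.float64(69.8))]
l3top [(-41, np.float64(72.6)), (-28, np.float64(75.2)), (-12, np.float64(75.2)), (0, np.float64(75.1)), (12, np.float64(74.6)), (28, np.float64(74.2)), (41, np.float64(71.4))]
```

```bash
cat >> h.py <<'E'
def prof(f):
    a=np.radians(-HY)
    c=np.load(f"pics/{f}.npz");W=cloud(c,c["world_from_camera"])
    d=W[...,:2]-HC;x=d[...,0]*np.cos(a)-d[...,1]*np.sin(a);y=d[...,0]*np.sin(a)+d[...,1]*np.cos(a);z=W[...,2]
    k=(abs(x)<.036)&(abs(x)>.031)&(abs(y)<.047)&(z>.06)&(z<.09)
    if k.sum()>30:
        s=np.polyfit(y[k],z[k],1);r=z[k]-np.polyval(s,y[k]);g=abs(r)<.0015;s=np.polyfit(y[k][g],z[k][g],1)
        print(f,"frame z at right/left",(np.polyval(s,[-.05,.05])*1e3).round(2),"seen",y[k].min().round(3),y[k].max().round(3),k.sum())
    for sd in(-1,1):
        k=(abs(x)<.029)&(abs(x)>.014)&(sd*y>.055)&(sd*y<.118)&(z>.033)&(z<.045)
        if k.sum()>30: print("   flange",sd,np.median(z[k]*1e3).round(2),k.sum())
E
python3 - <<'E'
from h import *
for f in "w3 w4 w5 w6 w7 top0 l2top l3top".split():prof(f)
E
```

```text
w3 frame z at right/left [67.28 67.7 ] seen -0.047 0.047 1380
   flange -1 38.86 1261
   flange 1 38.74 34
w4 frame z at right/left [67.35 67.67] seen -0.047 0.013 2691
   flange -1 38.9 4178
w5 frame z at right/left [67.85 67.77] seen -0.047 0.028 3442
   flange -1 38.89 3930
w6 frame z at right/left [69.42 67.75] seen -0.047 0.034 3616
   flange -1 38.89 3612
w7 frame z at right/left [70.84 67.8 ] seen -0.047 0.031 1590
   flange -1 38.84 1941
top0 frame z at right/left [68.96 69.69] seen -0.047 0.047 199
   flange -1 40.42 384
   flange 1 40.53 385
l2top frame z at right/left [71.02 69.79] seen -0.046 0.047 160
   flange -1 40.52 145
   flange 1 40.72 386
l3top frame z at right/left [72.86 71.35] seen -0.045 0.046 193
   flange -1 40.56 380
```

The withdrawal added about 1.4 mm of lift at the right end because of the nose-up bias, so I must take that bias off before retracting. Tilt peaked at about 0.031, still within the limit. I'll continue at the left with less press.

Emit:
drive_tool([
  [-0.0003, 0, 0.002, 0, 0, 0, -1],
  [0, 0, 0.002, 0, 0, 0, -1],
  [0, 0, 0.002, 0, 0, 0, -1],
])

```text
time_s: 16.55
eef_pos: [0.5685, 0.095, 0.0608]
eef_rot: [0.552, 0.444, 0.545, -0.449]
wrist_force: [-2.1, 15.5, 7.7]
opening: 0.226
```

Run:
```python
from h import *
o=st()
```

```text
t 16.55 loc [ 0.69 90.4 ] z 60.76 F_h 1.05 15.57 7.72 down [ 0.0039 -0.0119 -0.9999] yaw 11.75
```

Emit:
drive_tool([
  [0, 0, 0.001, 0, 0, 0, -1],
  [0, 0, 0.001, 0, 0, 0, -1],
])

```text
time_s: 16.8
eef_pos: [0.5689, 0.0929, 0.0607]
eef_rot: [0.552, 0.444, 0.545, -0.449]
wrist_force: [-2.0, 14.3, 7.1]
opening: 0.227
```

Run:
```python
from h import *
o=st()
```

```text
t 16.8 loc [ 0.64 88.29] z 60.74 F_h 0.87 14.42 7.05 down [ 0.0038 -0.0121 -0.9999] yaw 11.74
```

Emit:
drive_tool([
  [0, 0, 0.001, 0, 0, 0, -1],
  [0, 0, 0.001, 0, 0, 0, -1],
])

```text
time_s: 17.05
eef_pos: [0.5694, 0.0903, 0.0607]
eef_rot: [0.553, 0.443, 0.545, -0.449]
wrist_force: [-1.8, 12.7, 8.6]
opening: 0.229
```

Emit:
drive_tool([
  [0, 0, 0.001, 0, 0, 0, -1],
  [0, 0, 0.001, 0, 0, 0, -1],
])

```text
time_s: 17.3
eef_pos: [0.5696, 0.089, 0.0607]
eef_rot: [0.552, 0.444, 0.545, -0.449]
wrist_force: [-2.3, 13.6, 7.1]
opening: 0.226
```

Run:
```python
from h import *
o=st();look("top","l4top");prof("l4top")
```

```text
t 17.3 loc [ 0.55 84.28] z 60.71 F_h 0.53 13.81 7.11 down [ 0.0036 -0.0121 -0.9999] yaw 11.74
l4top frame z at right/left [72.53 74.07] seen -0.047 0.044 174
   flange -1 40.66 384
   flange 1 41.53 34
```

Emit:
drive_tool([
  [0, 0, 0.001, 0, 0, 0, -1],
])

```text
time_s: 17.48
eef_pos: [0.5698, 0.088, 0.0607]
eef_rot: [0.552, 0.444, 0.545, -0.449]
wrist_force: [-1.7, 14.0, 7.6]
opening: 0.227
```

Emit:
drive_tool([
  [0, 0, 0.001, 0, 0, 0, -1],
])

```text
time_s: 17.6
eef_pos: [0.57, 0.0871, 0.0607]
eef_rot: [0.552, 0.444, 0.545, -0.449]
wrist_force: [-1.4, 13.7, 7.4]
opening: 0.227
```

Run:
```python
from h import *
o=st()
```

```text
t 17.6 loc [ 0.57 82.32] z 60.73 F_h 1.42 13.7 7.4 down [ 0.0036 -0.0121 -0.9999] yaw 11.75
```

Emit:
drive_tool([
  [0, 0, 0.001, 0, 0, 0, -1],
])

```text
time_s: 17.73
eef_pos: [0.5702, 0.086, 0.0607]
eef_rot: [0.552, 0.444, 0.545, -0.449]
wrist_force: [-2.2, 14.1, 7.1]
opening: 0.225
```

Emit:
drive_tool([
  [0, 0, 0.001, 0, 0, 0, -1],
])

```text
time_s: 17.85
eef_pos: [0.5704, 0.0853, 0.0608]
eef_rot: [0.552, 0.444, 0.545, -0.449]
wrist_force: [-3.2, 16.8, 8.5]
opening: 0.225
```

Run:
```python
from h import *
o=st()
```

```text
t 17.85 loc [ 0.56 80.49] z 60.77 F_h 0.25 17.14 8.48 down [ 0.0035 -0.0117 -0.9999] yaw 11.74
```

Emit:
drive_tool([
  [0, 0, 0.0005, 0, 0, 0, -1],
])

```text
time_s: 17.98
eef_pos: [0.5703, 0.0852, 0.0608]
eef_rot: [0.552, 0.444, 0.545, -0.449]
wrist_force: [-3.3, 18.8, 9.0]
opening: 0.231
```

Emit:
drive_tool([
  [0, 0, 0.0005, 0, 0, 0, -1],
])

```text
time_s: 18.1
eef_pos: [0.5704, 0.0851, 0.0609]
eef_rot: [0.552, 0.444, 0.545, -0.448]
wrist_force: [-2.3, 18.5, 9.0]
opening: 0.225
```

Run:
```python
from h import *
o=st()
```

```text
t 18.1 loc [ 0.53 80.34] z 60.85 F_h 1.47 18.62 9.02 down [ 0.0032 -0.0105 -0.9999] yaw 11.74
```

Emit:
drive_tool([
  [0, 0, 0.0005, 0, 0, 0, -1],
])

```text
time_s: 18.23
eef_pos: [0.5704, 0.0851, 0.0609]
eef_rot: [0.552, 0.444, 0.545, -0.448]
wrist_force: [-4.1, 20.0, 10.0]
opening: 0.222
```

Emit:
drive_tool([
  [0, 0, 0.0005, 0, 0, 0, -1],
])

```text
time_s: 18.35
eef_pos: [0.5704, 0.0849, 0.061]
eef_rot: [0.551, 0.444, 0.546, -0.448]
wrist_force: [-4.6, 21.5, 11.3]
opening: 0.223
```

Run:
```python
from h import *
o=st()
```

```text
t 18.35 loc [ 0.56 80.17] z 61.02 F_h -0.23 21.99 11.32 down [ 0.003  -0.0093 -1.    ] yaw 11.74
```

The wedge now moves only ~0.1 mm per 0.5 mm commanded, with force about 8 N over sliding, so this is a dead stop. It came about 5 mm after force first rose near y≈85. I'll take the nose-up bias off and withdraw gently.

Emit:
drive_tool([
  [-0.0003, 0, -0.004, 0, 0.5, 0, -1],
  [-0.0003, 0, -0.003, 0, 0.5, 0, -1],
  [0, 0, -0.003, 0, 0.5, 0, -1],
])

```text
time_s: 18.73
eef_pos: [0.5694, 0.088, 0.0607]
eef_rot: [0.547, 0.448, 0.55, -0.445]
wrist_force: [0.5, -5.0, 1.0]
opening: 0.223
```

Run:
```python
from h import *
o=st();look("wrist","w9");hold("w9")
```

```text
t 18.725 loc [ 0.19 83.39] z 60.72 F_h -0.51 -5.01 1.04 down [-0.0013  0.0065 -1.    ] yaw 11.73
w9 -0.064 94 0.0199 0.0002
w9 -0.06 189 0.0191 -0.0
w9 -0.052 184 0.0167 0.0001
w9 -0.046 185 0.0149 -0.0
w9 -0.036 165 0.0131 -0.0001
w9 -0.03 167 0.0129 -0.0003
w9 -0.024 155 0.0131 0.0001
w9 -0.012 222 -0.0241 -0.0
w9 0 203 -0.0243 0.0002
w9 0.012 185 -0.0244 0.0001
w9 0.05 168 -0.014 -0.0004
w9 0.06 127 -0.0146 -0.0
```

Emit:
drive_tool([
  [0, 0, -0.006, 0, 0, 0, -1],
  [0, 0, -0.008, 0, 0, 0, -1],
  [0, 0, -0.008, 0, 0, 0, -1],
  [0, 0, -0.008, 0, 0, 0, -1],
  [0, 0, -0.008, 0, 0, 0, -1],
  [0, 0, -0.006, 0, 0, 0, -1],
  [-0.03, 0, 0, 0, -0.5, 0, -1],
  [-0.04, 0, 0, 0, 0, 0, -1],
  [-0.02, 0, 0, 0, 0, 0, -1],
  [0, 0, 0, 0, 0, 0, -1],
])

```text
time_s: 20.02
eef_pos: [0.5613, 0.1329, 0.1529]
eef_rot: [0.55, 0.447, 0.548, -0.445]
wrist_force: [-0.2, 0.3, -1.8]
opening: 0.226
```

Run:
```python
from h import *
o=st();look("top","l5top");prof("l5top")
print(goal(o,[*hp(.001,-.119),.150],11.7))
```

```text
t 20.025 loc [  1.25 129.01] z 152.91 F_h -0.1 0.29 -1.76 down [ 3.7e-03  3.0e-04 -1.0e+00] yaw 11.75
l5top frame z at right/left [72.85 74.23] seen -0.047 0.047 201
   flange -1 40.6 386
   flange 1 40.61 207
(array([ 0.00301601, -0.00092337,  0.24800629]), array([ 0.05211484,  0.02479007, -0.21278971]))
```

Emit:
drive_tool([
  [0, 0, 0.04, 0, 0, 0, -1],
  [0, 0, 0.05, 0, 0, 0, -1],
  [0, 0, 0.05, 0, 0, 0, -1],
  [0, 0, 0.05, 0, 0, 0, -1],
  [0, 0, 0.04, 0, 0, 0, -1],
  [0, -0.0005, 0.018, 0, 0, -0.2, -1],
  [0, 0, 0, 0, 0, 0, -1],
  [0, 0, 0, 0, 0, 0, -1],
])

```text
time_s: 21.08
eef_pos: [0.6095, -0.1088, 0.1504]
eef_rot: [0.547, 0.445, 0.55, -0.447]
wrist_force: [-0.1, 0.6, -0.3]
opening: 0.228
```

Run:
```python
from h import *
o=st();look("wrist","w10");prof("w10");hold("w10")
```

```text
t 21.075 loc [  -0.14 -117.45] z 150.4 F_h 0.02 0.65 -0.32 down [-4.8e-03  4.0e-04 -1.0e+00] yaw 11.8
w10 frame z at right/left [70.92 72.33] seen -0.047 0.039 1753
   flange -1 38.87 1823
w10 -0.064 133 0.0196 0.0001
w10 -0.06 179 0.0185 0.0
w10 -0.052 192 0.0162 -0.0
w10 -0.046 187 0.0144 -0.0
w10 -0.036 170 0.0127 0.0
w10 -0.03 156 0.0127 -0.0005
w10 -0.024 148 0.0127 0.0002
w10 -0.012 212 -0.0242 -0.0002
w10 0 206 -0.0243 0.0001
w10 0.012 190 -0.0242 -0.0001
w10 0.05 84 0.0158 0.0001
w10 0.06 82 0.0187 -0.0004
```

View pics/w10.png

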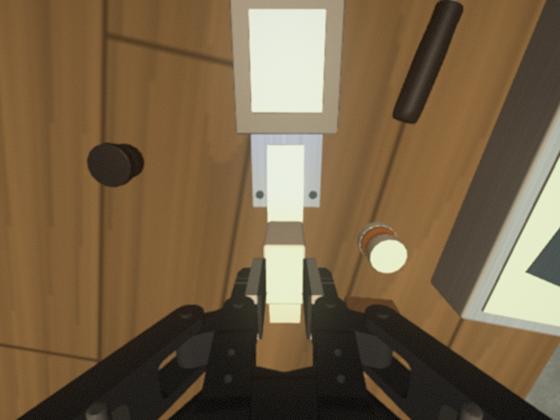

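Emit:
drive_tool([
  [0.03, 0.0005, 0.001, 0, 0, 0.15, -1],
  [0.03, 0, 0, 0, 0, 0, -1],
  [0.02, 0, 0, 0, 0, 0, -1],
  [0.005, 0, 0, 0, 0, 0, -1],
  [0.003, 0, 0, 0, 0, 0, -1],
  [0, 0, 0, 0, 0, 0, -1],
])

```text
time_s: 21.88
eef_pos: [0.6113, -0.1115, 0.0641]
eef_rot: [0.549, 0.446, 0.548, -0.446]
wrist_force: [0.4, -0.6, -1.4]
opening: 0.226
```

Emit:
drive_tool([
  [0.001, 0, 0, 0, 0, 0, -1],
  [0, 0, 0, 0, 0, 0, -1],
])

```text
time_s: 22.12
eef_pos: [0.6109, -0.1115, 0.0627]
eef_rot: [0.549, 0.446, 0.548, -0.446]
wrist_force: [-0.9, 0.4, -1.0]
opening: 0.227
```

Run:
```python
from h import *
o=st()
```

```text
t 22.125 loc [   0.69 -120.4 ] z 62.69 F_h -0.81 0.59 -0.96 down [-1.e-04 -5.e-04 -1.e+00] yaw 11.73
```

Emit:
drive_tool([
  [0.0017, 0, 0, 0, 0, 0, -1],
  [0, 0, 0, 0, 0, 0, -1],
])

```text
time_s: 22.38
eef_pos: [0.6109, -0.1115, 0.0608]
eef_rot: [0.549, 0.446, 0.548, -0.446]
wrist_force: [-0.2, -1.4, 0.8]
opening: 0.228
```

Emit:
drive_tool([
  [0.0007, 0, 0, 0, 0, 0, -1],
  [0, 0, 0, 0, 0, 0, -1],
])

```text
time_s: 22.62
eef_pos: [0.6111, -0.1116, 0.0606]
eef_rot: [0.549, 0.446, 0.548, -0.446]
wrist_force: [-0.7, -0.6, 5.8]
opening: 0.225
```

Emit:
drive_tool([
  [-0.0003, 0, -0.003, 0, 0, 0, -1],
  [0, 0, -0.003, 0, 0, 0, -1],
  [0, 0, -0.003, 0, 0, 0, -1],
  [0, 0, -0.003, 0, 0, 0, -1],
  [0, 0, -0.003, 0, 0, 0, -1],
  [0, 0, -0.003, 0, 0, 0, -1],
  [0, 0, -0.003, 0, 0, 0, -1],
])

```text
time_s: 23.5
eef_pos: [0.607, -0.0912, 0.0607]
eef_rot: [0.549, 0.446, 0.548, -0.446]
wrist_force: [1.1, -3.9, 6.2]
opening: 0.227
```

Run:
```python
from h import *
o=st()
```

```text
t 23.5 loc [  0.94 -99.7 ] z 60.72 F_h 0.34 -4.03 6.16 down [ 7.0e-04 -1.3e-03 -1.0e+00] yaw 11.74
```

Emit:
drive_tool([
  [0.0003, 0, -0.002, 0, 0.5, 0, -1],
  [0.0003, 0, -0.002, 0, 0.5, 0, -1],
])

```text
time_s: 23.75
eef_pos: [0.6066, -0.0878, 0.0607]
eef_rot: [0.545, 0.45, 0.552, -0.442]
wrist_force: [0.9, -5.3, 8.8]
opening: 0.226
```

Run:
```python
from h import *
o=st()
```

```text
t 23.75 loc [  1.29 -96.3 ] z 60.68 F_h -0.21 -5.34 8.81 down [-0.0019  0.015  -0.9999] yaw 11.75
```

Emit:
drive_tool([
  [0, 0, -0.002, 0, 0, 0, -1],
  [0, 0, -0.002, 0, 0, 0, -1],
])

```text
time_s: 24.0
eef_pos: [0.6059, -0.084, 0.0607]
eef_rot: [0.545, 0.45, 0.552, -0.443]
wrist_force: [1.6, -7.3, 6.0]
opening: 0.226
```

Run:
```python
from h import *
o=st()
```

```text
t 24.0 loc [  1.31 -92.43] z 60.69 F_h 0.1 -7.48 5.96 down [-0.0017  0.0148 -0.9999] yaw 11.74
```

Emit:
drive_tool([
  [0, 0, -0.002, 0, 0, 0, -1],
  [0, 0, -0.002, 0, 0, 0, -1],
])

```text
time_s: 24.25
eef_pos: [0.6057, -0.0822, 0.061]
eef_rot: [0.546, 0.449, 0.551, -0.443]
wrist_force: [3.2, -13.1, 5.3]
opening: 0.228
```

Run:
```python
from h import *
o=st()
```

```text
t 24.25 loc [  1.54 -90.66] z 61.05 F_h 0.48 -13.48 5.25 down [-1.000e-04  1.130e-02 -9.999e-01] yaw 11.74
```

Emit:
drive_tool([
  [0, 0, -0.001, 0, 0, 0, -1],
  [0, 0, -0.001, 0, 0, 0, -1],
])

```text
time_s: 24.5
eef_pos: [0.6053, -0.0803, 0.061]
eef_rot: [0.546, 0.449, 0.551, -0.443]
wrist_force: [2.6, -11.3, 4.3]
opening: 0.226
```

Run:
```python
from h import *
o=st()
```

```text
t 24.5 loc [  1.53 -88.68] z 60.99 F_h 0.27 -11.56 4.26 down [-1.000e-04  1.160e-02 -9.999e-01] yaw 11.72
```

Emit:
drive_tool([
  [0, 0, -0.001, 0, 0, 0, -1],
  [0, 0, -0.001, 0, 0, 0, -1],
])

```text
time_s: 24.75
eef_pos: [0.6046, -0.0776, 0.0608]
eef_rot: [0.545, 0.45, 0.551, -0.443]
wrist_force: [2.9, -9.3, 4.5]
opening: 0.225
```

Run:
```python
from h import *
o=st()
```

```text
t 24.75 loc [  1.38 -85.89] z 60.76 F_h 0.92 -9.71 4.48 down [-8.000e-04  1.290e-02 -9.999e-01] yaw 11.71
```

Emit:
drive_tool([
  [0, 0, -0.001, 0, 0, 0, -1],
])

```text
time_s: 24.88
eef_pos: [0.6045, -0.0769, 0.0609]
eef_rot: [0.546, 0.45, 0.551, -0.443]
wrist_force: [3.3, -11.8, 4.5]
opening: 0.225
```

Emit:
drive_tool([
  [0, 0, -0.001, 0, 0, 0, -1],
])

```text
time_s: 25.0
eef_pos: [0.6044, -0.0761, 0.0609]
eef_rot: [0.546, 0.449, 0.551, -0.443]
wrist_force: [3.0, -11.0, 3.9]
opening: 0.225
```

Emit:
drive_tool([
  [0, 0, -0.001, 0, 0, 0, -1],
])

```text
time_s: 25.12
eef_pos: [0.6042, -0.0751, 0.0609]
eef_rot: [0.546, 0.45, 0.551, -0.443]
wrist_force: [2.1, -11.2, 3.5]
opening: 0.229
```

Run:
```python
from h import *
o=st()
```

```text
t 25.125 loc [  1.41 -83.42] z 60.91 F_h -0.21 -11.44 3.49 down [-5.000e-04  1.200e-02 -9.999e-01] yaw 11.72
```

Emit:
drive_tool([
  [0, 0, -0.001, 0, 0, 0, -1],
])

```text
time_s: 25.25
eef_pos: [0.6039, -0.0741, 0.0609]
eef_rot: [0.546, 0.45, 0.551, -0.443]
wrist_force: [2.1, -11.6, 3.8]
opening: 0.226
```

Emit:
drive_tool([
  [0, 0, -0.001, 0, 0, 0, -1],
])

```text
time_s: 25.38
eef_pos: [0.6037, -0.0732, 0.0609]
eef_rot: [0.546, 0.45, 0.551, -0.443]
wrist_force: [3.1, -11.6, 4.6]
opening: 0.229
```

Emit:
drive_tool([
  [0, 0, -0.0005, 0, 0, 0, -1],
])

```text
time_s: 25.5
eef_pos: [0.6036, -0.0725, 0.0609]
eef_rot: [0.546, 0.45, 0.551, -0.443]
wrist_force: [3.2, -11.1, 3.5]
opening: 0.227
```

Emit:
drive_tool([
  [0, 0, -0.0005, 0, 0, 0, -1],
])

```text
time_s: 25.62
eef_pos: [0.6035, -0.0721, 0.0609]
eef_rot: [0.546, 0.45, 0.551, -0.443]
wrist_force: [2.8, -11.7, 4.1]
opening: 0.225
```

Run:
```python
from h import *
o=st()
```

```text
t 25.625 loc [  1.37 -80.32] z 60.89 F_h 0.43 -11.99 4.15 down [-6.000e-04  1.220e-02 -9.999e-01] yaw 11.72
```

Emit:
drive_tool([
  [0, 0, -0.0006, 0, 0, 0, -1],
])

```text
time_s: 25.75
eef_pos: [0.6035, -0.0719, 0.061]
eef_rot: [0.546, 0.449, 0.551, -0.443]
wrist_force: [2.9, -12.4, 5.3]
opening: 0.228
```

Emit:
drive_tool([
  [0, 0, -0.0006, 0, 0, 0, -1],
])

```text
time_s: 25.88
eef_pos: [0.6035, -0.0718, 0.0612]
eef_rot: [0.546, 0.449, 0.551, -0.443]
wrist_force: [2.7, -15.1, 5.7]
opening: 0.223
```

Emit:
drive_tool([
  [0, 0, -0.0006, 0, 0, 0, -1],
])

```text
time_s: 26.0
eef_pos: [0.6035, -0.0716, 0.0614]
eef_rot: [0.546, 0.449, 0.551, -0.443]
wrist_force: [2.4, -15.5, 5.1]
opening: 0.226
```

Run:
```python
from h import *
o=st()
```

```text
t 26.0 loc [  1.52 -79.82] z 61.37 F_h -0.78 -15.62 5.11 down [ 3.000e-04  1.010e-02 -9.999e-01] yaw 11.72
```

Emit:
drive_tool([
  [0.0003, 0, -0.0006, 0, 0, 0, -1],
])

```text
time_s: 26.12
eef_pos: [0.6037, -0.0715, 0.0614]
eef_rot: [0.547, 0.449, 0.55, -0.444]
wrist_force: [2.4, -17.4, 6.1]
opening: 0.224
```

Emit:
drive_tool([
  [0, 0, -0.0006, 0, 0, 0, -1],
])

```text
time_s: 26.25
eef_pos: [0.6037, -0.0713, 0.0616]
eef_rot: [0.547, 0.449, 0.55, -0.444]
wrist_force: [2.8, -18.9, 6.3]
opening: 0.226
```

Emit:
drive_tool([
  [0, 0, -0.0005, 0, 0, 0, -1],
])

```text
time_s: 26.38
eef_pos: [0.6037, -0.0712, 0.0618]
eef_rot: [0.547, 0.449, 0.55, -0.444]
wrist_force: [1.6, -19.8, 7.6]
opening: 0.224
```

Run:
```python
from h import *
o=st()
```

```text
t 26.375 loc [  1.79 -79.47] z 61.76 F_h -2.43 -19.76 7.59 down [ 0.0014  0.0081 -1.    ] yaw 11.72
```

Same signature at the right end: a ~2–3 N step at y≈−85.4, then a dead stop 5 mm later. Withdrawing with the bias removed.

Emit:
drive_tool([
  [-0.0003, 0, 0.004, 0, -0.5, 0, -1],
  [-0.0004, 0, 0.003, 0, -0.5, 0, -1],
  [0, 0, 0.003, 0, -0.5, 0, -1],
  [0, 0, 0.006, 0, 0, 0, -1],
  [0, 0, 0.008, 0, 0, 0, -1],
  [0, 0, 0.008, 0, 0, 0, -1],
  [0, 0, 0.008, 0, 0, 0, -1],
  [0, 0, 0.008, 0, 0, 0, -1],
  [0, 0, 0.006, 0, 0, 0, -1],
])

```text
time_s: 27.5
eef_pos: [0.6116, -0.1165, 0.0604]
eef_rot: [0.55, 0.445, 0.548, -0.448]
wrist_force: [-0.2, 3.8, 6.5]
opening: 0.229
```

Emit:
drive_tool([
  [-0.04, 0, 0, 0, 0.5, 0, -1],
  [-0.05, 0, 0, 0, 0, 0, -1],
  [0, 0, 0, 0, 0, 0, -1],
  [0, 0, 0, 0, 0, 0, -1],
])

```text
time_s: 28.0
eef_pos: [0.6108, -0.1172, 0.1488]
eef_rot: [0.547, 0.446, 0.55, -0.447]
wrist_force: [-0.1, -0.6, -1.8]
opening: 0.224
```

Run:
```python
from h import *
o=st();look("wrist","w11");prof("w11");hold("w11")
look("top","l6top");prof("l6top")
for p in ([.60,-.05,.16],[.4855,.343,.16]): print(goal(o,p,10.6))
```

```text
t 28.0 loc [  -0.53 -125.92] z 148.79 F_h -0.24 -0.56 -1.77 down [-0.0038  0.0015 -1.    ] yaw 11.77
w11 frame z at right/left [72.73 72.32] seen -0.047 0.03 1634
   flange -1 38.88 1960
w11 -0.064 128 0.0196 0.0002
w11 -0.06 186 0.0184 -0.0002
w11 -0.052 182 0.0162 0.0
w11 -0.046 189 0.0144 0.0
w11 -0.036 173 0.0128 -0.0
w11 -0.03 164 0.0128 -0.0003
w11 -0.024 150 0.0127 0.0001
w11 -0.012 214 -0.0243 -0.0001
w11 0 204 -0.0243 0.0001
w11 0.012 182 -0.0242 0.0001
w11 0.05 87 0.0157 0.0003
w11 0.06 78 0.0188 -0.0004
l6top frame z at right/left [74.2  74.29] seen -0.047 0.047 193
   flange -1 40.54 125
   flange 1 40.77 385
(array([-0.01106588,  0.0030836 , -0.067972  ]), array([ 1.1650766 , -0.12894421,  0.19883655]))
(array([-0.01002295, -0.02887671, -0.47606109]), array([ 1.1650766 , -0.12894421,  0.19883655]))
```

View pics/w11.png

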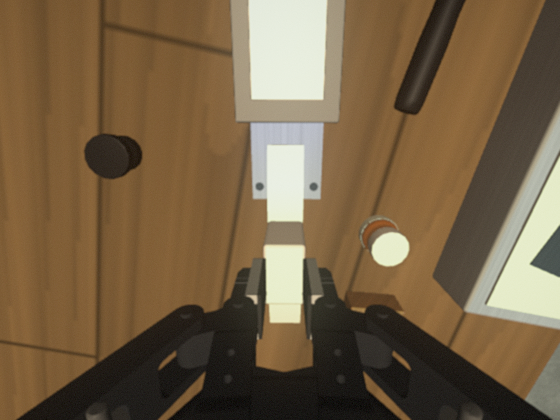

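Both ends are now up by at least 4.5 mm above shut and nearly level. The shell frame is up 5.4 mm (right) and 4.6 mm (left) from its start height. Carrying the wedge to the tray.

Emit:
drive_tool([
  [0, -0.0032, -0.04, 0, 0, 0, -1],
  [0, -0.0032, -0.055, 0, 0, 0, -1],
  [0, -0.0032, -0.055, 0, 0, 0, -1],
  [0, -0.0032, -0.055, 0, 0, 0, -1],
  [0, -0.0032, -0.055, 0, 0, 0, -1],
  [0, -0.0032, -0.055, 0, 0, 0, -1],
  [0, -0.0032, -0.055, 0, 0, 0, -1],
  [0, -0.0032, -0.055, 0, 0, 0, -1],
  [0, -0.0032, -0.05, 1.1, 0, 0, -1],
  [0, 0, 0, 0, 0, 0, -1],
])

```text
time_s: 29.35
eef_pos: [0.4845, 0.3436, 0.1485]
eef_rot: [0.544, 0.449, 0.546, -0.451]
wrist_force: [0.1, -0.5, -1.7]
opening: 0.229
```

Run:
```python
from h import *
o=st();look("wrist","w12");print(o["eef_pos"],goal(o,[.485,.3435,.03],10.6))
```

```text
t 29.35 loc [-31.65 350.82] z 148.47 F_h 0.03 -0.51 -1.75 down [-4.6e-03 -8.0e-04 -1.0e+00] yaw 10.91
[0.48445334 0.34359213 0.14847256] (array([0.11846888, 0.00106657, 0.00020315]), array([ 0.30535685, -0.00377358,  0.26465834]))
```

View pics/w12.png

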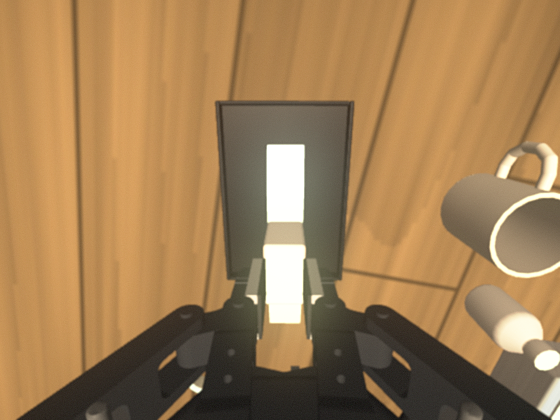

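The tray (columns 217–353, rows 102–278) lies centred under the wedge. Lowering.

Emit:
drive_tool([
  [0.04, 0.001, 0, 0.3, 0, 0.2, -1],
  [0.04, 0, 0, 0, 0, 0, -1],
  [0.03, 0, 0, 0, 0, 0, -1],
  [0.008, 0, 0, 0, 0, 0, -1],
  [0, 0, 0, 0, 0, 0, -1],
])

```text
time_s: 30.02
eef_pos: [0.4885, 0.3402, 0.0322]
eef_rot: [0.543, 0.453, 0.542, -0.453]
wrist_force: [-0.5, -0.3, -1.2]
opening: 0.229
```

Emit:
drive_tool([
  [0.003, 0, 0, 0, 0, 0, -1],
  [0.001, 0, 0, 0, 0, 0, -1],
  [0, 0, 0, 0, 0, 0, -1],
])

```text
time_s: 30.4
eef_pos: [0.4888, 0.3413, 0.0292]
eef_rot: [0.544, 0.454, 0.542, -0.452]
wrist_force: [0.5, -0.6, -1.0]
opening: 0.223
```

Emit:
drive_tool([
  [0.001, 0, 0, 0, 0, 0, -1],
  [0, 0, 0, 0, 0, 0, -1],
])

```text
time_s: 30.65
eef_pos: [0.4884, 0.3412, 0.0276]
eef_rot: [0.544, 0.454, 0.542, -0.452]
wrist_force: [-0.3, 0.1, -1.3]
opening: 0.225
```

Emit:
drive_tool([
  [0.002, 0, 0, 0, 0, 0, -1],
  [0, 0, 0, 0, 0, 0, -1],
])

```text
time_s: 30.9
eef_pos: [0.4882, 0.341, 0.0253]
eef_rot: [0.544, 0.453, 0.543, -0.452]
wrist_force: [-0.5, -0.8, -1.3]
opening: 0.225
```

Emit:
drive_tool([
  [0.001, 0, 0, 0, 0, 0, -1],
  [0, 0, 0, 0, 0, 0, -1],
])

```text
time_s: 31.15
eef_pos: [0.4886, 0.3412, 0.0248]
eef_rot: [0.544, 0.454, 0.542, -0.452]
wrist_force: [-0.9, -0.3, 2.1]
opening: 0.226
```

Run:
```python
from h import *
o=st()
```

```text
t 31.15 loc [-28.09 347.65] z 24.8 F_h -0.97 -0.08 2.08 down [ 2.8e-03  5.0e-04 -1.0e+00] yaw 10.34
```

Emit:
drive_tool([
  [0, 0, 0, 0, 0, 0, -0.4],
  [0, 0, 0, 0, 0, 0, -0.3],
  [0, 0, 0, 0, 0, 0, -0.1],
  [0, 0, 0, 0, 0, 0, -0.1],
  [0, 0, 0, 0, 0, 0, -0.1],
  [0, 0, 0, 0, 0, 0, -0.1],
])

```text
time_s: 31.9
eef_pos: [0.4885, 0.3411, 0.0246]
eef_rot: [0.544, 0.454, 0.542, -0.452]
wrist_force: [0.3, 0.2, 0.2]
opening: 0.45
```

Emit:
drive_tool([
  [-0.01, 0, 0, 0, 0, 0, -0.1],
  [-0.03, 0, 0, 0, 0, 0, -0.1],
  [-0.05, 0, 0, 0, 0, 0, -0.1],
  [-0.05, 0, 0, 0, 0, 0, -0.1],
  [0, 0, 0, 0, 0, 0, -0.1],
  [0, 0, 0, 0, 0, 0, -0.1],
])

```text
time_s: 32.65
eef_pos: [0.4879, 0.341, 0.1648]
eef_rot: [0.544, 0.454, 0.542, -0.452]
wrist_force: [0.7, -0.2, 0.2]
opening: 0.451
```

Run:
```python
from h import *
o=st();_,c,W=look("wrist","w13")
z=W[...,2];m=(c["img"].min(-1)>130)&(z<.07)&(np.hypot(W[...,0]-.486,W[...,1]-.343)<.08)
p=W[m];t=p[p[:,2]>.035];print(rect(p[:,:2]),rect(t[:,:2]),np.percentile(t[:,2],[5,50,95]))
A=np.c_[t[:,:2]-t[:,:2].mean(0),np.ones(len(t))];print(np.linalg.lstsq(A,t[:,2],rcond=None)[0])
_,c,_=look("top","l7top");prof("l7top")
W=cloud(c,c["world_from_camera"]);c0=np.load("pics/top0.npz");d=np.abs(c["img"].astype(int)-c0["img"]).max(-1);cv2.imwrite("pics/diff.png",(np.clip(d*3,0,255)).astype(np.uint8))
look("scene","s7")
```

```text
t 32.65 loc [-28.79 347.57] z 164.79 F_h 0.69 -0.32 0.22 down [ 2.9e-03  6.0e-04 -1.0e+00] yaw 10.34
(array([489.2, 341. ]), array([ 25.5, 130.5]), 10.1) (array([488.2, 342.1]), array([20.9, 35.2]), 9.9) [0.04468829 0.04867153 0.0498736 ]
[ 0.019005   -0.08109304  0.04818671]
l7top frame z at right/left [75.01 73.79] seen -0.047 0.047 208
   flange -1 40.6 386
   flange 1 40.56 381
```

View pics/w13.png

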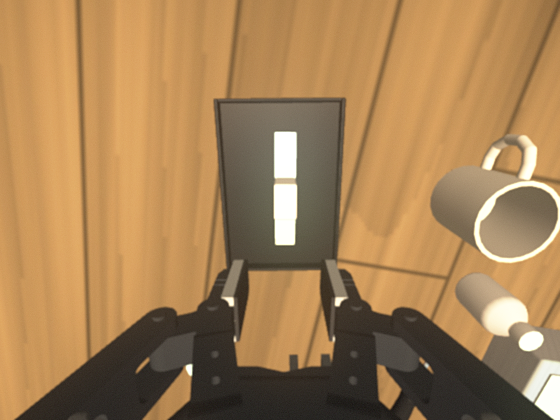

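View pics/l7top.png

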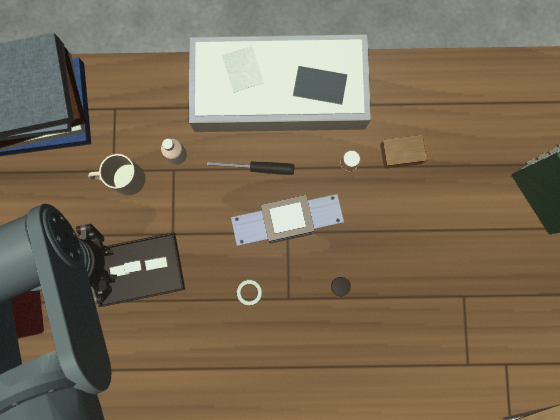

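Run:
```python
from h import *
c=np.load("pics/w13.npz");W=cloud(c,c["world_from_camera"])
m=(c["img"].min(-1)>130);a=np.radians(10.2);d=W[...,:2]-np.array([.4885,.3415]);y=-d[...,0]*np.sin(a)+d[...,1]*np.cos(a);x=d[...,0]*np.cos(a)+d[...,1]*np.sin(a)
for s in np.arange(-.06,.064,.006):
    k=m&(abs(y-s)<.002)&(abs(x)<.009)&(W[...,2]<.07)
    if k.sum()>3: print(s.round(3),k.sum(),(np.median(W[...,2][k])*1e3).round(2))
from bench import ctrl;print(ctrl.get_obs()["time_s"])
```

```text
-0.06 47 5.92
-0.054 44 7.64
-0.048 41 9.37
-0.042 48 11.43
-0.036 57 11.68
-0.03 30 12.08
-0.018 18 48.55
-0.012 73 49.08
-0.006 69 48.81
-0.0 73 48.77
0.006 75 48.7
0.012 75 48.9
0.018 201 32.16
0.024 66 11.91
0.03 64 11.85
0.036 68 11.75
0.042 67 11.11
0.048 68 9.7
0.054 67 7.89
0.06 67 5.78
32.8
```

The wedge lies level on the tray floor and nothing else has moved. Handing in.

Run:
```python
from bench import hand_in
print(hand_in())
```

```text
the job is handed in; nothing more can be done
None
```

I worked the wedge in by turns and handed the job in. I started the right end, took the left end fully in to its catch, finished the right end to its catch, then stood the wedge in the tray. `hand_in` gave no verdict. The clock was at about 33 s of the 72 s.

- **Shell:** In the last wrist view, before the wedge went to the tray, the ends stood about 5.4 mm (right) and 4.6 mm (left) above where they started. That is an estimated 6 mm and 5.6 mm above fully shut. The final top picture is noisier and makes the right end 1.2 mm higher than the left; the one before it made them level.
- **Tilt:** The right end rose about 1.4 mm more than I planned when I first withdrew the wedge, because I had left it tipped nose-up. The right end got about 3 mm ahead at most, within the 4 mm limit. I took that tip off before the later withdrawals.
- **Catches:** I judged these by feel only. At each end the resistance rose slightly, the wedge moved about 5 mm further, then stopped dead about 8 N above sliding force. The rise was clear on the right (2–3 N) but only about 1 N on the left, so the left catch is less certain. The total push peaked at 22 N, including sliding friction, which puts the force on the catch itself at an estimated 8–14 N.
- **Wedge and bench:** The wedge stands level on the tray floor, about 3 mm from the tray's centre. In the last top view the bystanders look to be where they started; I did not measure them.
- **Slip:** Before picking up the wedge I turned the tool the wrong way on two rows in free air and corrected it. It touched nothing.

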